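# Pack the dosing cups and hold the canister lid at its vent mark

### The job

Pack away the steel dosing cups: stand the wide cup in the open canister and the narrow cup inside the wide one, then set the lid down into the canister's collar with its two lugs in the two gaps. Twist the lid clockwise (seen from above) to the single mark, half of the way to the lock click, and never on into the click. Finish while still gripping the lid by its bar and holding it at that mark, because a spring turns it back when let go; leave the milk pitcher, espresso cup and tamper alone.

Things in the scene. Friction and masses are not known exactly. Their poses are not given: they have to be found in the camera images.
- canister: Fixed low round aluminium canister on a dark foot, 160 mm across, 77.5 mm high; position and yaw vary. Origin: centre of its underside, z up. Open well 116 mm wide, floor 30 mm above the origin. Around the well a flat ledge, 65 mm above the origin, carries the seated lid. Above the ledge stands a collar, opening 129 mm wide, top at 77.5 mm.
- gap (a point): Middle of one of the two gaps in the collar, 70 mm from the axis in the canister's +x, at ledge height (65 mm); the other is at -x. Each is about 21 mm wide and lets a lid lug down to the ledge. Between gaps the collar roofs a channel 8.5 mm high in which the lugs slide when the lid turns clockwise from above; anticlockwise is blocked.
- mark (a point): The single dark line on the collar's top: the half-way (vent) mark, 0.70 rad clockwise of the +x gap seen from above, 71 mm from the axis, 78 mm up. The lid's bar points at it when the twist is right. The same line is opposite. The pair of lines at 1.40 rad is the lock.
- lid: Loose black domed lid, hollow below, 0.2 to 0.33 kg, standing on the counter. Diameter 124 mm (2.5 mm clearance all round in the collar). Origin: centre of the skirt's lower edge, z up; dome top 45 mm up. Seated, its origin is 65 mm above the canister's. It enters with its x axis along the canister's x axis, 0.07 rad either way. A half turn makes no difference.
- lug (a point): Outer end of one lid lug, 72 mm from the axis along the lid's +x, 3 mm above its lower edge; the other is at -x. Lugs are steel, 12 mm wide, 6 mm high.
- bar (a point): Middle of the lid's steel bar handle, on the axis, 67 mm above the lid's origin: where to grip. The bar runs along the lid's x: 84 mm long, 14 mm thick, from 45 mm (dome top) to 75 mm above the origin. Grip it across its thickness, fingers on the lid's +y and -y sides.
- cup_wide: Loose straight steel cup, open on top, outer diameter 56 mm, height 32 mm, wall and bottom 3 mm, 0.08 kg. Origin: centre of its underside. May change places with the narrow cup.
- cup_narrow: Loose straight steel cup, open on top, outer diameter 36 mm, height 60 mm, wall and bottom 3 mm, 0.06 kg. Origin: centre of its underside.
- vent (a joint): Sprung ring in the canister's channel, pushed by the lugs as the lid turns clockwise. 0 at rest, grows in rad with the clockwise twist. The lugs meet it about 0.08 rad past entry, so it reads about 0.62 with the lid at the single mark. Spring: 0.06 N m at 0, 0.14 N m there; it turns the lid back if let go.
- latch (a joint): Sprung ball of the lock in the collar, m pushed outward; 0 at rest. A lug begins to push it at a twist of about 1.17 rad from entry; the lock clicks at about 1.45 rad.
- pitcher: Bystander: steel milk pitcher with a handle, 72 mm across, 82 mm high, beyond the canister. Origin: centre of its underside.
- espresso_cup: Bystander: white ceramic espresso cup without handle, 62 mm across, 55 mm high, beyond the canister. Origin: centre of its underside.
- tamper: Bystander: dark steel coffee tamper, 54 mm across, 72 mm high, between robot and canister. Origin: centre of its underside.
There are look-alikes about, which are no part of the job. What is meant by the lid is not pink or red, and is the larger of those in its own colour.

How it is judged:
On the way, in this order (a step that is already met when the one before it is completed fails the run):
1. both cups stand nested in the canister, released (horizontal distance between cup_wide and canister below 0.033 m and z of cup_wide in the frame of canister between 0.027 and 0.034 m and horizontal distance between cup_narrow and cup_wide below 0.01 m and z of cup_narrow in the frame of cup_wide below 0.007 m and angle between each of cup_wide, cup_narrow's own z axis and vertical below 0.12 rad and contact force between each of cup_wide, cup_narrow and the fingers below 0.3 N), for 0.2 s.
2. the lid is down on the ledge with its lugs in the gaps, not yet twisted (horizontal distance between lid and canister below 0.006 m and z of lid in the frame of canister between 0.062 and 0.0685 m and angle between lid's own z axis and vertical below 0.06 rad and angle between the x axis of lid and the x axis of canister, either way round below 0.3 rad), for 0.05 s.
At the end, for the whole second after the job is handed in: Wide cup on the canister floor, narrow cup on its floor, upright; lid on the ledge (within 3.5 mm), centred to 6 mm, twisted clockwise 0.70 +-0.16 rad from entry (ring 0.40 to 0.85), still, lock ball not pushed (1 mm), fingers gripping the lid (horizontal distance between cup_wide and canister below 0.033 m and z of cup_wide in the frame of canister between 0.027 and 0.034 m and horizontal distance between cup_narrow and cup_wide below 0.01 m and z of cup_narrow in the frame of cup_wide below 0.007 m and angle between each of cup_wide, cup_narrow's own z axis and vertical below 0.12 rad and horizontal distance between lid and canister below 0.006 m and z of lid in the frame of canister between 0.062 and 0.0685 m and angle between lid's own z axis and vertical below 0.06 rad and angle between the x axis of lid and the x axis of canister, either way round between 0.54 and 0.86 rad and value of joint vent between 0.4 and 0.85 rad and angular speed of lid below 0.15 rad/s and contact force between the fingers and lid above 1.5 N and value of joint latch below 0.001 m); the arm keeps its last pose, push and grip.
It fails at once if the lid is turned into the lock click (lock ball pushed more than 1.5 mm) (value of joint latch above 0.0015 m).
It fails at once if the pitcher is moved more than 25 mm (distance of pitcher from where it was at the start of the episode above 0.025 m).
It fails at once if the espresso cup is moved more than 25 mm (distance of espresso_cup from where it was at the start of the episode above 0.025 m).
It fails at once if the tamper is moved more than 25 mm (distance of tamper from where it was at the start of the episode above 0.025 m).
It also fails if it takes over 72 s, if anything falls off the work surface, if the arm or the gripper's body presses on something with over 40 N, if the wrist force passes 120 N, or if a joint passes its speed limit or range.

### The arm

A 7-joint arm with a two-finger parallel gripper is mounted at the origin on the work surface. World frame = base frame: x ahead of the robot, y to its left, z up, the work surface at z = 0. Lengths are in m, angles in rad, forces in N, time in s.
With the tool pointing down it reaches from about 0.425 to 0.875 m from the base axis. Payload 4.7 kg.
Tool frame: the origin (TCP) lies between the finger pads; the fingertips stand 8 mm ahead of it and the grasp point (between the pads) lies 11 mm behind it; z points along the fingers, y is the direction in which the jaws open and shut (so a half turn about z gives the same grasp; the last joint's range is limited). The gripper opens to 87 mm and grips with 3 to 60 N. Pads are 19 mm wide; open, the fingers measure 117 mm over their backs; the gripper's body (75 mm by 190 mm) begins 51 mm behind the grasp point.
Start: joints at [1.28, 0.321, -0.07, 1.45, 0.023, 1.371, -0.057], TCP at [0.195, -0.62, 0.231] pointing down, gripper open.
Joint ranges: [-2.86, 2.86], [-0.3, 2.09], [-1.38, 1.24], [0.06, 2.45], [-1.56, 4.7], [0.09, 2.05], [-2.69, 2.69]. Speed limits (rad/s): [2.57, 2.57, 3.14, 3.14, 3.14, 3.14, 3.14].

### API

Orientations are given as a unit quaternion [x, y, z, w].
In Python, from cell import r gives the robot as it stands. The module is installed in compiled form; this text tells all that it offers.
- The arm moves only by the tool carry_out, never from a script. Its argument "steps" is a list of rows, each an object of numbers: "grip": the closure in counts, from 0 (fully open) to 255 (shut); "tx", "ty", "tz": the shift along the world's x, y, z in mm; "twist": the turn about the world's z in rad. In form: [{"grip": .., "tx": .., "ty": .., "tz": .., "twist": ..}, ...]. A call has exactly 10 rows; each row shifts and turns the pose as measured when the row begins; what a row does not reach is not made up. A row lasts 1/12 s, in which the tool goes at most 41.7 mm and 7.16 degrees, less where a joint would pass 70% of its speed; a pose out of reach is approached as far as the arm can. A call with a gripper value outside its range is refused whole. The fingers move at their own pace and stop on an object; "grip_force" is the grip in N (left out, the last holds). Time passes only in rows, so rows that do not move let the fingers close, or fill a call up. It gives the time, the measured TCP pose, the force and the opening at its end, in the units of the state.
- r.get_state(): the state, without advancing time (a new reading comes with each control period).
- r.grab_frame(name): name is "scene" or "top" or "wrist"; returns the picture (420x560x3 uint8, blue, green, red); there is no depth.
- r.camera_info(name): a dict with "vfov" (degrees; the focal length in pixels is half the picture's height over the tangent of half this angle, whatever the lens; pixels are square), "cx", "cy" (the principal point, pixels), "dist" ([k1, k2, p1, p2, k3] as OpenCV has them; the pictures are not rectified), "R" (3x3) and "t" (3): a world point X has camera coordinates R X + t; the wrist camera has in their place "T_tool_cam" (4x4, takes a point from camera to tool coordinates, whose origin is the TCP and whose axes are the flange's). Camera axes: x right, y down, z forward; pixel columns grow to the right and rows downward; lengths in m; the calibration is good to about 2 mm. A picture is of the moment at which its call begins: read the wrist's pose just before it. camera_info takes no time and is no camera call.
- r.close_job(): hands the job in, once; it reports no verdict.
Trained networks look in the newest picture that a camera, given by its name, has taken for a name from the list of things; names that differ only in an ending like _2 or _b are one class to them, and where a whole thing is asked for, a point or a joint stands for the part that bears it (a point fixed in the world has none). Each returns a list of dicts, best first, with "score" (0 to 1); they miss things now and then, are a little off and sometimes report something else, mostly with a low value. They report only what shows in the picture. A call takes as long as a camera call. They do not tell look-alikes from the thing itself.
- r.recognise(camera, target): "centre" ([x, y, z] in m, in world coordinates, good to about 4 mm: the middle of the surface that is visible of it).
- r.outline_of(camera, target): "pixels" (420x560 bool, what is visible of it).
- r.mark_of(camera, target): "centre" ([x, y, z] in m, in world coordinates, good to about 4 mm: a listed point, or the origin of a listed thing).
The state is a dict: "clock": time; "joint_pos": joint angles; "qd": joint speeds; "tau": joint torques, N m; "tool_pos": TCP position; "tool_rot": TCP orientation; "ft_force": force on the tool from outside, world axes, zero at the start; "wrist_torque": the same for the moment, N m; "width": opening from 0.0 (shut) to 1.0 (fully open).
Only numpy, scipy, OpenCV 4.12 (cv2) and the standard library are available. Lean on these libraries where they do the work, as an engineer would, in place of code of your own. Each camera call takes 0.05 s, during which the arm holds its last target.

## Working session

There is one attempt and no reset: what is moved stays moved. The work goes in short steps, Python scripts to look and compute and a tool call to move; the robot and the scene stay as the last step left them, time stands still between calls to the robot, and variables do not carry over. Pictures are saved under pics/ and viewed, and the job is handed in when it is done.

Besides the shell and the picture viewer there is one more tool, called after ">>>" by a JSON object that holds its "api" and its "payload". carry_out: Moves the arm, as the interface text tells. Its arguments: {"type":"object","properties":{"steps":{"type":"array"},"grip_force":{"type":"number"}},"required":["steps"]}

```bash
mkdir -p pics
cat > h.py <<'E'
import numpy as np, cv2
from cell import r
def snap(n,f):
    im=r.grab_frame(n); cv2.imwrite('pics/'+f+'.png',im); return im
E
python3 - <<'E'
from h import *
s=r.get_state(); print(s['clock'],s['tool_pos'],s['tool_rot'],s['width'])
for c in ['scene','top']:
    snap(c,c+'0'); i=r.camera_info(c); print(c,i)
for t in ['canister','lid','cup_wide','cup_narrow','tamper','pitcher','espresso_cup','gap','mark','lug','bar']:
    for c in ['top']:
        print(t,c,[(np.round(d['centre'],3).tolist(),round(d['score'],2)) for d in r.mark_of(c,t)])
print(r.get_state()['clock'], r.camera_info('wrist'))
E
```

```text
0.0 [ 0.19485968 -0.61956079  0.22946513] [ 9.88407072e-01  1.51824170e-01 -1.88402594e-04 -9.19395123e-04] 0.9998254102670092
scene {'vfov': 51.264746532195545, 'cx': 275.2413072713498, 'cy': 208.2638710179873, 'dist': array([-0.11512771,  0.        ,  0.        ,  0.        ,  0.        ]), 'R': array([[ 0.68001203,  0.73317088, -0.00664093],
       [ 0.58736401, -0.55015347, -0.59357786],
       [-0.43884753,  0.39973945, -0.80474916]]), 't': array([-0.42637594, -0.25096405,  1.25878151])}
top {'vfov': 51.1277752730433, 'cx': 282.1251787403185, 'cy': 212.12410221696973, 'dist': array([-0.05161001,  0.        ,  0.        ,  0.        ,  0.        ]), 'R': array([[ 0.12999258, -0.9915095 ,  0.00329397],
       [-0.96874068, -0.127714  , -0.21267492],
       [ 0.21128989,  0.02445516, -0.97711746]]), 't': array([0.02057178, 0.55270008, 0.92599395])}
canister top [([0.556, -0.031, -0.001], 0.77)]
lid top [([0.542, 0.454, 0.004], 0.95), ([0.73, 0.317, 0.002], 0.69), ([0.345, 0.278, 0.0], 0.64), ([0.547, 0.262, -0.0], 0.55)]
cup_wide top [([0.478, -0.298, 0.001], 0.97)]
cup_narrow top 
[... 394 characters left out ...]
0.473, 0.0], 0.57)]
bar top [([0.733, 0.318, 0.064], 0.92), ([0.545, 0.264, 0.07], 0.73), ([0.346, 0.277, 0.043], 0.71), ([0.538, 0.454, 0.048], 0.61), ([0.543, 0.263, -0.002], 0.44)]
0.65 {'vfov': 60.88057085183103, 'cx': 282.0063760069232, 'cy': 207.24149399596922, 'dist': array([0.02793244, 0.        , 0.        , 0.        , 0.        ]), 'T_tool_cam': array([[-6.24165908e-04, -9.59538471e-01, -2.81576868e-01,
         7.87132896e-02],
       [ 9.99999783e-01, -6.58084952e-04,  2.58972140e-05,
        -2.59395846e-04],
       [-2.10150873e-04, -2.81576791e-01,  9.59538674e-01,
        -1.54905641e-01],
       [ 0.00000000e+00,  0.00000000e+00,  0.00000000e+00,
         1.00000000e+00]])}
```

View pics/top0.png

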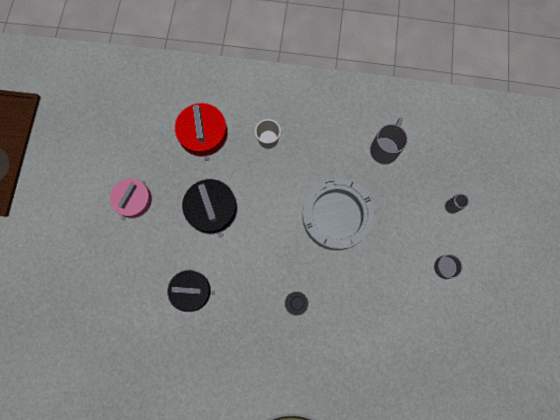

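View pics/scene0.png

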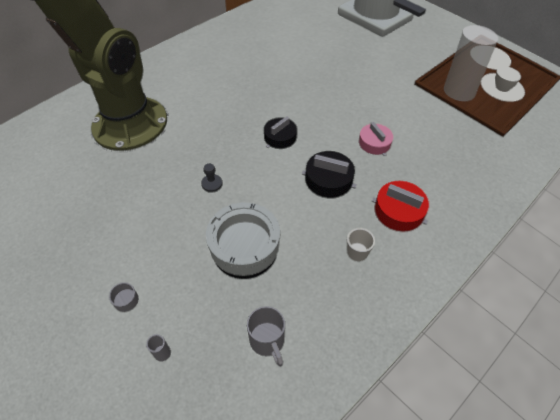

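```bash
cat >> h.py <<'E'
def proj(c,X,info=None):
    i=info or r.camera_info(c); f=210/np.tan(np.radians(i['vfov'])/2)
    K=np.array([[f,0,i['cx']],[0,f,i['cy']],[0,0,1]])
    X=np.asarray(X,float).reshape(-1,3)
    return cv2.projectPoints(X,cv2.Rodrigues(i['R'])[0],i['t'],K,i['dist'])[0].reshape(-1,2)
def ray(c,uv,z,info=None):
    i=info or r.camera_info(c); f=210/np.tan(np.radians(i['vfov'])/2)
    K=np.array([[f,0,i['cx']],[0,f,i['cy']],[0,0,1]])
    n=cv2.undistortPoints(np.asarray(uv,float).reshape(-1,1,2),K,i['dist']).reshape(-1,2)
    d=np.c_[n,np.ones(len(n))]@i['R']; o=-i['R'].T@i['t']
    return o+d*((z-o[2])/d[:,2])[:,None]
def rotz(q): 
    from scipy.spatial.transform import Rotation as R
    return R.from_quat(q).as_matrix()
def wristinfo(s):
    i=dict(r.camera_info('wrist')); T=np.eye(4); T[:3,:3]=rotz(s['tool_rot']); T[:3,3]=s['tool_pos']
    M=np.linalg.inv(T@i['T_tool_cam']); i['R']=M[:3,:3]; i['t']=M[:3,3]; return i
def st():
    s=r.get_state(); m=rotz(s['tool_rot']); print('t',round(s['clock'],2),'tcp',np.round(s['tool_pos'],4),'yvec',np.round(m[:,1],3),'yaw(y) ',round(np.arctan2(m[1,1],m[0,1]),3),'z',np.round(m[:,2],3),'w',round(s['width'],3),'F',np.round(s['ft_force'],1),'M',np.round(s['wrist_torque'],2),'q',np.round(s['joint_pos'],2)); return s
E
python3 - <<'E'
from h import *
st()
a=cv2.imread('pics/top0.png');b=cv2.imread('pics/scene0.png')
x=cv2.resize(a[165:265,290:390],None,fx=4,fy=4,interpolation=2);y=cv2.resize(b[190:290,195:295],None,fx=4,fy=4,interpolation=2)
cv2.imwrite('pics/z0.png',np.hstack([x,y]))
E
```

```text
t 0.65 tcp [ 0.195  -0.6201  0.2306] yvec [ 0.3   -0.954  0.   ] yaw(y)  -1.266 z [-0. -0. -1.] w 1.003 F [ 0.6  0.1 -0. ] M [ 0.02 -0.01 -0.04] q [ 1.28  0.32 -0.07  1.45  0.02  1.37 -0.06]
```

View pics/z0.png

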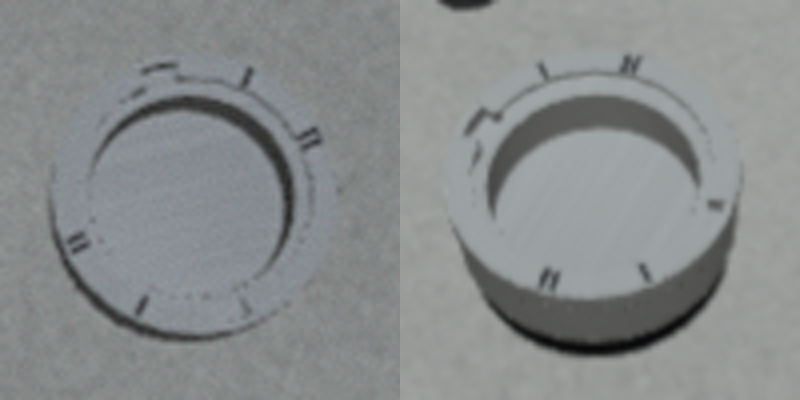

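Run:
```python
from h import *
from scipy.optimize import least_squares
obs={'top':[(351.75,184.25),(325.5,241.25),(367.75,199.5),(309.5,225.5)],'scene':[(230.75,208),(256.25,258.25),(252.5,206.25),(232.5,260)]}
def model(p):
    a=np.array([-.7,np.pi-.7,-1.4,np.pi-1.4])+p[2]
    return np.c_[p[0]+.071*np.cos(a),p[1]+.071*np.sin(a),np.full(4,.078)]
inf={c:r.camera_info(c) for c in obs}
for cs in (['top'],['scene'],['top','scene']):
    res=least_squares(lambda p:np.concatenate([(proj(c,model(p),inf[c])-np.array(obs[c])).ravel() for c in cs]),[.556,-.03,.3])
    print(cs,np.round(res.x,4),np.round(res.fun,1))
# lid & cups in both cams
for t in ['lid','bar','cup_wide','cup_narrow','tamper','canister','pitcher','espresso_cup']:
    print(t,[(np.round(d['centre'],3).tolist(),round(d['score'],2)) for d in r.mark_of('scene',t)])
a=cv2.imread('pics/top0.png');b=cv2.imread('pics/scene0.png')
x=cv2.resize(a[165:265,160:260],None,fx=4,fy=4,interpolation=2);y=cv2.resize(b[130:230,280:380],None,fx=4,fy=4,interpolation=2)
cv2.imwrite('pics/z1.png',np.hstack([x,y]))
```

```text
['top'] [ 0.5571 -0.032   0.3835] [-0.   0.2  0.  -0.1 -0.2  0.   0.2 -0.1]
['scene'] [ 0.5618 -0.0332 -2.7522] [-0.  -0.  -0.  -0.1  0.   0.1  0.   0. ]
['top', 'scene'] [ 0.5551 -0.0292  0.441 ] [ -3.    0.1   0.4   1.4  -2.4  -0.9  -0.4   2.2  26.4  46.3 -27.6 -52.4
 -18.9  50.9  17.8 -56.7]
lid [([0.343, 0.278, 0.002], 0.85), ([0.543, 0.452, 0.0], 0.84), ([0.549, 0.265, 0.001], 0.59), ([0.732, 0.316, -0.0], 0.58)]
bar [([0.347, 0.282, 0.051], 0.82), ([0.544, 0.451, 0.05], 0.72), ([0.548, 0.262, 0.064], 0.63)]
cup_wide [([0.476, -0.304, 0.002], 0.74), ([0.735, 0.15, -0.002], 0.31)]
cup_narrow [([0.626, -0.308, -0.003], 0.88)]
tamper [([0.349, 0.033, 0.001], 0.77), ([0.626, -0.052, 0.081], 0.61)]
canister [([0.554, -0.03, 0.002], 0.8), ([0.611, 0.295, 0.003], 0.25)]
pitcher [([0.744, -0.138, -0.002], 0.66)]
espresso_cup []
```

View pics/z1.png

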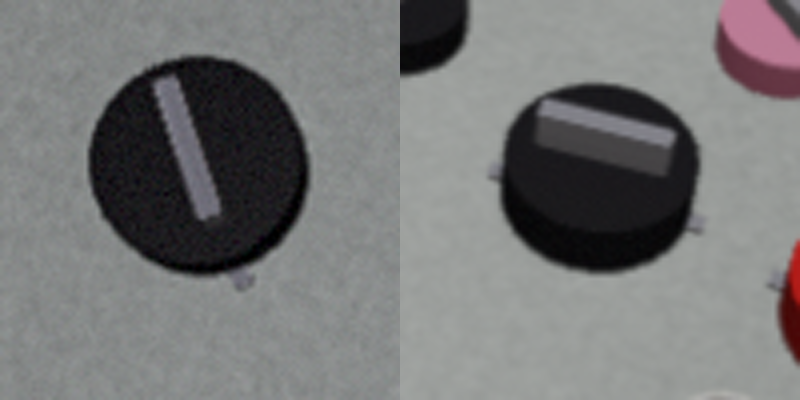

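>>> {"api": "carry_out", "payload": {"steps": [{"grip": 0,"tx": 28,"ty": 31,"tz": 0,"twist": 0},{"grip": 0,"tx": 28,"ty": 31,"tz": 0,"twist": 0},{"grip": 0,"tx": 28,"ty": 31,"tz": 0,"twist": 0},{"grip": 0,"tx": 28,"ty": 31,"tz": 0,"twist": 0},{"grip": 0,"tx": 28,"ty": 31,"tz": 0,"twist": 0},{"grip": 0,"tx": 28,"ty": 31,"tz": 0,"twist": 0},{"grip": 0,"tx": 28,"ty": 31,"tz": 0,"twist": 0},{"grip": 0,"tx": 28,"ty": 31,"tz": 0,"twist": 0},{"grip": 0,"tx": 28,"ty": 31,"tz": 0,"twist": 0},{"grip": 0,"tx": 28,"ty": 31,"tz": 0,"twist": 0}], "grip_force": 15}}

```text
clock: 1.88
tool_pos: [0.4639, -0.313, 0.2309]
tool_rot: [0.99, 0.139, -0.003, 0.004]
ft_force: [0.7, -0.7, 0.5]
width: 1.001
```

Run:
```python
from h import *
p=ray('top',[(201.25,185),(212,219)],.075); print('bar top',np.round(p,4),'mid',p.mean(0),np.arctan2(*(p[0]-p[1])[1::-1]), np.linalg.norm(p[0]-p[1]))
# scene bar top ends, midline of top face
e=[(280+(543-400)/4,130+107/4),(280+(673-400)/4,130+139/4)]
p=ray('scene',e,.075); print('bar scene',np.round(p,4),'mid',p.mean(0),np.arctan2(*(p[0]-p[1])[1::-1]),np.linalg.norm(p[0]-p[1]))
s=st(); im=snap('wrist','w1'); i=wristinfo(s)
for t in ['cup_wide','cup_narrow']:
    print(t,[(np.round(d['centre'],4).tolist(),round(d['score'],2)) for d in r.mark_of('wrist',t)])
```

```text
bar top [[0.5799 0.2799 0.075 ]
 [0.5064 0.2432 0.075 ]] mid [0.54315581 0.26150912 0.075     ] 0.4627643671596524 0.08219899684547077
bar scene [[0.5139 0.2409 0.075 ]
 [0.5858 0.2795 0.075 ]] mid [0.54987191 0.26021508 0.075     ] -2.649071875099526 0.08163850748250866
t 1.88 tcp [ 0.4639 -0.313   0.2309] yvec [ 0.276 -0.961  0.007] yaw(y)  -1.291 z [-0.004 -0.008 -1.   ] w 1.001 F [ 0.7 -0.7  0.5] M [-0.02 -0.05 -0.01] q [ 0.85  0.15 -0.34  1.67  0.06  1.33 -0.79]
cup_wide [([0.4777, -0.3029, 0.0007], 0.68)]
cup_narrow [([0.6239, -0.3109, 0.0003], 0.7)]
```

View pics/w1.png

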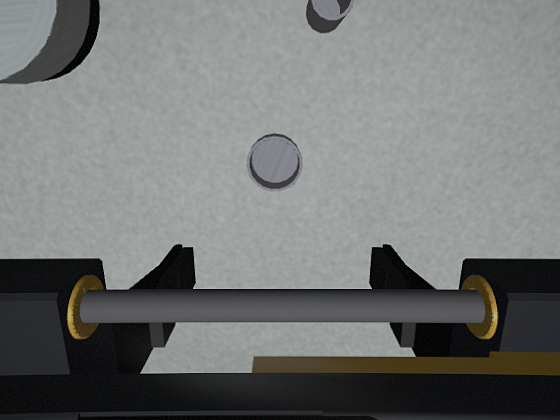

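Run:
```python
from h import *
s=r.get_state(); i=wristinfo(s)
print(ray('w',[(274,161.5)],.032,i), ray('w',[(247,161),(301,161)],.032,i))
```

```text
[[ 0.48422702 -0.29760009  0.032     ]] [[ 0.47711068 -0.27177245  0.032     ]
 [ 0.49229605 -0.32318416  0.032     ]]
```

>>> {"api": "carry_out", "payload": {"steps": [{"grip": 0,"tx": 8,"ty": 6,"tz": -30,"twist": 0},{"grip": 0,"tx": 8,"ty": 6,"tz": -35,"twist": 0},{"grip": 0,"tx": 1,"ty": 1,"tz": -35,"twist": 0},{"grip": 0,"tx": 0,"ty": 0,"tz": -15,"twist": 0},{"grip": 0,"tx": 0,"ty": 0,"tz": 0,"twist": 0},{"grip": 0,"tx": 0,"ty": 0,"tz": 0,"twist": 0},{"grip": 0,"tx": 0,"ty": 0,"tz": 0,"twist": 0},{"grip": 0,"tx": 0,"ty": 0,"tz": 0,"twist": 0},{"grip": 0,"tx": 0,"ty": 0,"tz": 0,"twist": 0},{"grip": 0,"tx": 0,"ty": 0,"tz": 0,"twist": 0}]}}

```text
clock: 2.87
tool_pos: [0.4812, -0.3082, 0.1191]
tool_rot: [0.99, 0.138, 0.001, 0.01]
ft_force: [-0.2, 0.2, 0.1]
width: 1.0
```

Run:
```python
from h import *
s=st(); im=snap('wrist','w2'); i=wristinfo(s)
for t in ['cup_wide','cup_narrow']:
    print(t,[(np.round(d['centre'],4).tolist(),round(d['score'],2)) for d in r.mark_of('wrist',t)])
```

```text
t 2.87 tcp [ 0.4812 -0.3082  0.1191] yvec [ 0.273 -0.962  0.02 ] yaw(y)  -1.294 z [ 0.004 -0.019 -1.   ] w 1.0 F [-0.2  0.2  0.1] M [0.04 0.01 0.01] q [ 0.82  0.25 -0.35  1.79  0.11  1.11 -0.86]
cup_wide [([0.4778, -0.3047, -0.0018], 0.73)]
cup_narrow [([0.6264, -0.3111, 0.0021], 0.92)]
```

View pics/w2.png

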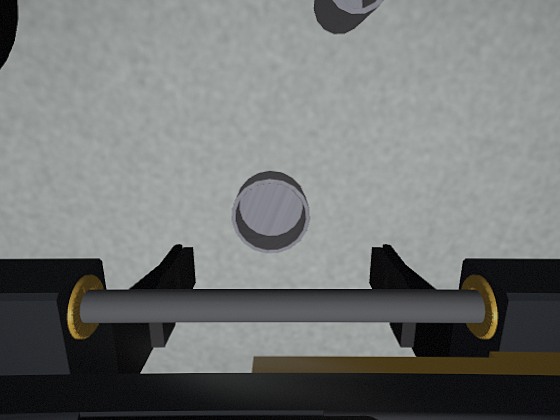

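Run:
```python
from h import *
s=st(); i=wristinfo(s)
print(ray('w',[(271,213)],.032,i), ray('w',[(233,213),(309,213)],.032,i))
print(proj('w',[s['tool_pos'],s['tool_pos']+np.array([0,0,.011])],i))
```

```text
t 3.02 tcp [ 0.4811 -0.3077  0.1186] yvec [ 0.274 -0.962  0.019] yaw(y)  -1.293 z [ 0.003 -0.019 -1.   ] w 0.999 F [-0.4 -0.   0.1] M [0.08 0.06 0.  ] q [ 0.82  0.25 -0.35  1.79  0.11  1.11 -0.86]
[[ 0.4826715  -0.30058995  0.032     ]] [[ 0.47550609 -0.27477539  0.032     ]
 [ 0.48987425 -0.32652896  0.032     ]]
[[282.63472857 274.04291502]
 [283.1492716  285.4233619 ]]
```

>>> {"api": "carry_out", "payload": {"steps": [{"grip": 0,"tx": 0,"ty": 4,"tz": -30,"twist": 0},{"grip": 0,"tx": 0,"ty": 2,"tz": -30,"twist": 0},{"grip": 0,"tx": 0,"ty": 1,"tz": -25,"twist": 0},{"grip": 0,"tx": 0,"ty": 0,"tz": -10,"twist": 0},{"grip": 0,"tx": 0,"ty": 0,"tz": -5,"twist": 0},{"grip": 0,"tx": 0,"ty": 0,"tz": 0,"twist": 0},{"grip": 0,"tx": 0,"ty": 0,"tz": 0,"twist": 0},{"grip": 0,"tx": 0,"ty": 0,"tz": 0,"twist": 0},{"grip": 0,"tx": 0,"ty": 0,"tz": 0,"twist": 0},{"grip": 0,"tx": 0,"ty": 0,"tz": 0,"twist": 0}]}}

```text
clock: 3.85
tool_pos: [0.4867, -0.3037, 0.0239]
tool_rot: [0.99, 0.138, 0.006, 0.015]
ft_force: [0.3, 0.1, -0.1]
width: 1.006
```

Run:
```python
from h import *
s=st(); im=snap('wrist','w3')
```

```text
t 3.85 tcp [ 0.4867 -0.3037  0.0239] yvec [ 0.274 -0.961  0.031] yaw(y)  -1.294 z [ 0.016 -0.028 -0.999] w 1.006 F [ 0.3  0.1 -0.1] M [ 0.    0.07 -0.02] q [ 0.79  0.35 -0.34  1.87  0.17  0.91 -0.92]
```

View pics/w3.png

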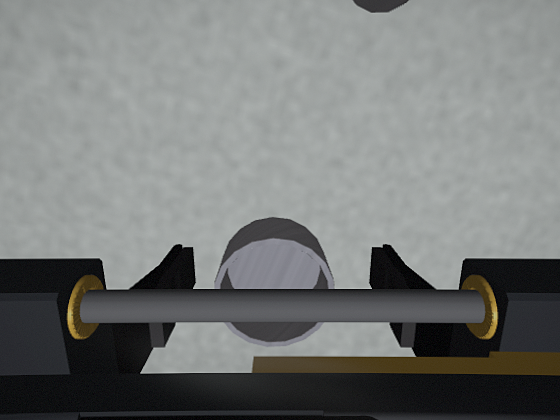

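>>> {"api": "carry_out", "payload": {"steps": [{"grip": 0,"tx": -4,"ty": 1,"tz": -4,"twist": 0},{"grip": 0,"tx": -1,"ty": 0,"tz": -4,"twist": 0},{"grip": 0,"tx": 0,"ty": 0,"tz": 0,"twist": 0},{"grip": 255,"tx": 0,"ty": 0,"tz": 0,"twist": 0},{"grip": 255,"tx": 0,"ty": 0,"tz": 0,"twist": 0},{"grip": 255,"tx": 0,"ty": 0,"tz": 0,"twist": 0},{"grip": 255,"tx": 0,"ty": 0,"tz": 0,"twist": 0},{"grip": 255,"tx": 0,"ty": 0,"tz": 0,"twist": 0},{"grip": 255,"tx": 0,"ty": 0,"tz": 0,"twist": 0},{"grip": 255,"tx": 0,"ty": 0,"tz": 0,"twist": 0}]}}

```text
clock: 4.73
tool_pos: [0.4818, -0.3033, 0.0166]
tool_rot: [0.99, 0.138, 0.007, 0.016]
ft_force: [0.2, 0.0, 0.5]
width: 0.648
```

Run:
```python
from h import *
s=st()
```

```text
t 4.73 tcp [ 0.4818 -0.3033  0.0166] yvec [ 0.273 -0.961  0.033] yaw(y)  -1.294 z [ 0.018 -0.029 -0.999] w 0.648 F [0.2 0.  0.5] M [-0.    0.07  0.07] q [ 0.79  0.35 -0.33  1.89  0.17  0.89 -0.92]
```

>>> {"api": "carry_out", "payload": {"steps": [{"grip": 255,"tx": 0,"ty": 0,"tz": 20,"twist": 0},{"grip": 255,"tx": 0,"ty": 0,"tz": 30,"twist": 0},{"grip": 255,"tx": 0,"ty": 0,"tz": 35,"twist": 0},{"grip": 255,"tx": 0,"ty": 0,"tz": 30,"twist": 0},{"grip": 255,"tx": 10,"ty": 30,"tz": 10,"twist": 0},{"grip": 255,"tx": 10,"ty": 35,"tz": 0,"twist": 0},{"grip": 255,"tx": 10,"ty": 35,"tz": 0,"twist": 0},{"grip": 255,"tx": 10,"ty": 35,"tz": 0,"twist": 0},{"grip": 255,"tx": 10,"ty": 35,"tz": 0,"twist": 0},{"grip": 255,"tx": 0,"ty": 0,"tz": 0,"twist": 0}]}}

```text
clock: 5.57
tool_pos: [0.5291, -0.1284, 0.1471]
tool_rot: [0.991, 0.133, 0.007, 0.015]
ft_force: [-0.2, 0.9, -0.1]
width: 0.645
```

Run:
```python
from h import *
s=st()
```

```text
t 5.57 tcp [ 0.5291 -0.1284  0.1471] yvec [ 0.263 -0.964  0.032] yaw(y)  -1.304 z [ 0.018 -0.028 -0.999] w 0.645 F [-0.2  0.9 -0.1] M [ 0.11  0.02 -0.01] q [ 0.61  0.17 -0.48  1.83  0.11  1.14 -1.21]
```

>>> {"api": "carry_out", "payload": {"steps": [{"grip": 255,"tx": 9,"ty": 30,"tz": 0,"twist": 0},{"grip": 255,"tx": 9,"ty": 30,"tz": 0,"twist": 0},{"grip": 255,"tx": 9,"ty": 25,"tz": 0,"twist": 0},{"grip": 255,"tx": 3,"ty": 10,"tz": 0,"twist": 0},{"grip": 255,"tx": 0,"ty": 0,"tz": 0,"twist": 0},{"grip": 255,"tx": 0,"ty": 0,"tz": 0,"twist": 0},{"grip": 255,"tx": 0,"ty": 0,"tz": 0,"twist": 0},{"grip": 255,"tx": 0,"ty": 0,"tz": 0,"twist": 0},{"grip": 255,"tx": 0,"ty": 0,"tz": 0,"twist": 0},{"grip": 255,"tx": 0,"ty": 0,"tz": 0,"twist": 0}]}}

```text
clock: 6.4
tool_pos: [0.5576, -0.0348, 0.1462]
tool_rot: [0.991, 0.132, 0.006, 0.017]
ft_force: [0.1, 0.3, -0.5]
width: 0.649
```

Run:
```python
from h import *
s=st(); im=snap('wrist','w4')
```

```text
t 6.4 tcp [ 0.5576 -0.0348  0.1462] yvec [ 0.261 -0.965  0.035] yaw(y)  -1.307 z [ 0.016 -0.032 -0.999] w 0.649 F [ 0.1  0.3 -0.5] M [ 0.06  0.06 -0.05] q [ 0.48  0.21 -0.54  1.79  0.16  1.16 -1.42]
```

View pics/w4.png

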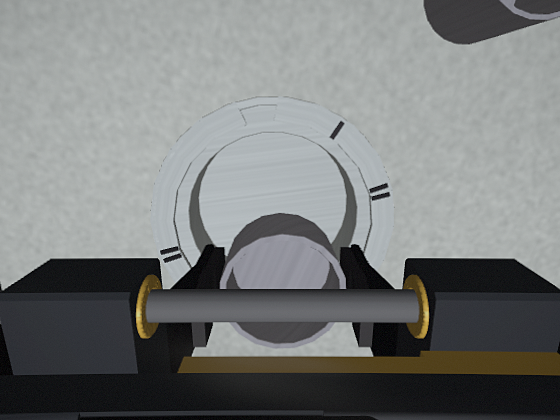

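```bash
cat >> h.py <<'E'
from scipy.optimize import least_squares
def canfit(uv,angs,i,x0=(.559,-.0325,.386)):
    uv=np.array(uv,float);angs=np.array(angs)
    def f(p):
        a=angs+p[2]; return (proj('w',np.c_[p[0]+.071*np.cos(a),p[1]+.071*np.sin(a),np.full(len(a),.078)],i)-uv).ravel()
    res=least_squares(f,x0); print(np.round(res.x,4),np.round(res.fun,1)); return res.x
E
python3 - <<'E'
from h import *
s=r.get_state(); i=wristinfo(s)
canfit([(337,130),(379.5,191),(170,255)],[-.7,-1.4,np.pi-1.4],i)
E
```

```text
[ 0.5595 -0.0312  0.388 ] [-1.   0.4 -1.   0.5  2.1 -1.3]
```

>>> {"api": "carry_out", "payload": {"steps": [{"grip": 255,"tx": 1,"ty": 2,"tz": -25,"twist": 0},{"grip": 255,"tx": 0,"ty": 1,"tz": -30,"twist": 0},{"grip": 255,"tx": -1,"ty": 0,"tz": -20,"twist": 0},{"grip": 255,"tx": -1,"ty": 0,"tz": -10,"twist": 0},{"grip": 255,"tx": 0,"ty": 0,"tz": -4,"twist": 0},{"grip": 255,"tx": 0,"ty": 0,"tz": 0,"twist": 0},{"grip": 255,"tx": 0,"ty": 0,"tz": 0,"twist": 0},{"grip": 255,"tx": 0,"ty": 0,"tz": 0,"twist": 0},{"grip": 255,"tx": 0,"ty": 0,"tz": 0,"twist": 0},{"grip": 255,"tx": 0,"ty": 0,"tz": 0,"twist": 0}]}}

```text
clock: 7.28
tool_pos: [0.5604, -0.0379, 0.06]
tool_rot: [0.992, 0.127, 0.011, 0.019]
ft_force: [-0.0, -0.2, -0.4]
width: 0.646
```

Run:
```python
from h import *
s=st()
```

```text
t 7.28 tcp [ 0.5604 -0.0379  0.06  ] yvec [ 0.252 -0.967  0.041] yaw(y)  -1.316 z [ 0.026 -0.036 -0.999] w 0.646 F [-0.  -0.2 -0.4] M [0.08 0.03 0.02] q [ 0.46  0.31 -0.52  1.87  0.23  0.99 -1.49]
```

>>> {"api": "carry_out", "payload": {"steps": [{"grip": 255,"tx": 0,"ty": 3,"tz": -4,"twist": 0},{"grip": 255,"tx": 0,"ty": 3,"tz": -4,"twist": 0},{"grip": 255,"tx": 0,"ty": 2,"tz": -3,"twist": 0},{"grip": 255,"tx": 0,"ty": 0,"tz": 0,"twist": 0},{"grip": 50,"tx": 0,"ty": 0,"tz": 0,"twist": 0},{"grip": 50,"tx": 0,"ty": 0,"tz": 0,"twist": 0},{"grip": 50,"tx": 0,"ty": 0,"tz": 0,"twist": 0},{"grip": 50,"tx": 0,"ty": 0,"tz": 0,"twist": 0},{"grip": 50,"tx": 0,"ty": 0,"tz": 0,"twist": 0},{"grip": 50,"tx": 0,"ty": 0,"tz": 0,"twist": 0}]}}

```text
clock: 8.12
tool_pos: [0.5625, -0.0285, 0.0504]
tool_rot: [0.992, 0.128, 0.013, 0.02]
ft_force: [1.0, 0.8, 0.7]
width: 0.798
```

Run:
```python
from h import *
s=st()
```

```text
t 8.12 tcp [ 0.5625 -0.0285  0.0504] yvec [ 0.252 -0.967  0.043] yaw(y)  -1.315 z [ 0.031 -0.037 -0.999] w 0.798 F [1.  0.8 0.7] M [0.02 0.02 0.  ] q [ 0.44  0.32 -0.52  1.88  0.24  0.97 -1.51]
```

>>> {"api": "carry_out", "payload": {"steps": [{"grip": 50,"tx": 0,"ty": 0,"tz": 15,"twist": 0},{"grip": 50,"tx": 0,"ty": 0,"tz": 25,"twist": 0},{"grip": 0,"tx": 0,"ty": 0,"tz": 35,"twist": 0},{"grip": 0,"tx": 0,"ty": 0,"tz": 40,"twist": 0},{"grip": 0,"tx": 0,"ty": 0,"tz": 30,"twist": 0},{"grip": 0,"tx": 0,"ty": 0,"tz": 0,"twist": 0},{"grip": 0,"tx": 0,"ty": 0,"tz": 0,"twist": 0},{"grip": 0,"tx": 0,"ty": 0,"tz": 0,"twist": 0},{"grip": 0,"tx": 0,"ty": 0,"tz": 0,"twist": 0},{"grip": 0,"tx": 0,"ty": 0,"tz": 0,"twist": 0}]}}

```text
clock: 8.95
tool_pos: [0.5586, -0.029, 0.199]
tool_rot: [0.992, 0.127, 0.01, 0.02]
ft_force: [-1.3, 0.3, -0.8]
width: 1.003
```

Run:
```python
from h import *
s=st(); i=wristinfo(s); im=snap('wrist','w5')
for t in ['cup_wide','cup_narrow']:
    print(t,[(np.round(d['centre'],4).tolist(),round(d['score'],2)) for d in r.mark_of('wrist',t)])
    print(t,[(np.round(d['centre'],4).tolist(),round(d['score'],2)) for d in r.mark_of('top',t)])
```

```text
t 8.95 tcp [ 0.5586 -0.029   0.199 ] yvec [ 0.252 -0.967  0.041] yaw(y)  -1.316 z [ 0.025 -0.036 -0.999] w 1.003 F [-1.3  0.3 -0.8] M [ 0.01  0.03 -0.04] q [ 0.48  0.16 -0.55  1.73  0.13  1.25 -1.42]
cup_wide [([0.5585, -0.031, 0.0279], 0.88)]
cup_wide [([0.4779, -0.2978, 0.0014], 0.97)]
cup_narrow []
cup_narrow [([0.6281, -0.307, 0.0029], 0.75)]
```

View pics/w5.png

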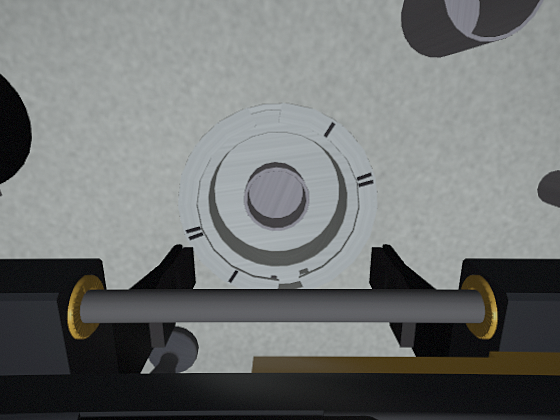

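Run:
```python
from h import *
s=r.get_state(); i=wristinfo(s)
canfit([(330,129.5),(365,180),(194.5,234),(234,277)],[-.7,-1.4,np.pi-1.4,np.pi-.7],i)
print(ray('w',[(276.5,199)],.062,i))
```

```text
[ 0.5592 -0.0314  0.3891] [-1.1  1.2 -0.7  0.2  1.5 -0.8  0.4 -1.1]
[[ 0.56129557 -0.02904455  0.062     ]]
```

>>> {"api": "carry_out", "payload": {"steps": [{"grip": 0,"tx": 8,"ty": -36,"tz": 0,"twist": 0},{"grip": 0,"tx": 8,"ty": -36,"tz": 0,"twist": 0},{"grip": 0,"tx": 8,"ty": -36,"tz": 0,"twist": 0},{"grip": 0,"tx": 8,"ty": -36,"tz": 0,"twist": 0},{"grip": 0,"tx": 8,"ty": -36,"tz": 0,"twist": 0},{"grip": 0,"tx": 8,"ty": -36,"tz": 0,"twist": 0},{"grip": 0,"tx": 8,"ty": -36,"tz": 0,"twist": 0},{"grip": 0,"tx": 8,"ty": -30,"tz": 0,"twist": 0},{"grip": 0,"tx": 0,"ty": 0,"tz": 0,"twist": 0},{"grip": 0,"tx": 0,"ty": 0,"tz": 0,"twist": 0}]}}

```text
clock: 10.03
tool_pos: [0.6214, -0.3208, 0.1948]
tool_rot: [0.991, 0.132, 0.008, 0.018]
ft_force: [0.6, 1.3, -0.9]
width: 0.996
```

Run:
```python
from h import *
s=st(); i=wristinfo(s); im=snap('wrist','w6')
for t in ['cup_narrow']:
    print(t,[(np.round(d['centre'],4).tolist(),round(d['score'],2)) for d in r.mark_of('wrist',t)])
```

```text
t 10.03 tcp [ 0.6214 -0.3208  0.1948] yvec [ 0.261 -0.965  0.039] yaw(y)  -1.307 z [ 0.021 -0.034 -0.999] w 0.996 F [ 0.6  1.3 -0.9] M [ 0.1   0.01 -0.06] q [ 0.71  0.44 -0.39  1.39  0.19  1.31 -1.  ]
cup_narrow [([0.6231, -0.3073, 0.0018], 0.71)]
```

View pics/w6.png

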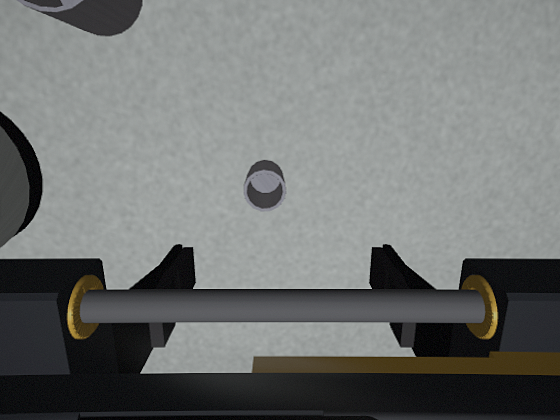

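Run:
```python
from h import *
s=r.get_state(); i=wristinfo(s)
print(ray('w',[(265,190)],.06,i))
```

```text
[[ 0.62825929 -0.30874689  0.06      ]]
```

>>> {"api": "carry_out", "payload": {"steps": [{"grip": 0,"tx": 3,"ty": 8,"tz": -10,"twist": 0},{"grip": 0,"tx": 1,"ty": 5,"tz": -30,"twist": 0},{"grip": 0,"tx": 0,"ty": 2,"tz": -35,"twist": 0},{"grip": 0,"tx": 0,"ty": 1,"tz": -30,"twist": 0},{"grip": 0,"tx": 0,"ty": 0,"tz": -15,"twist": 0},{"grip": 0,"tx": 0,"ty": 0,"tz": 0,"twist": 0},{"grip": 0,"tx": 0,"ty": 0,"tz": 0,"twist": 0},{"grip": 0,"tx": 0,"ty": 0,"tz": 0,"twist": 0},{"grip": 0,"tx": 0,"ty": 0,"tz": 0,"twist": 0},{"grip": 0,"tx": 0,"ty": 0,"tz": 0,"twist": 0}]}}

```text
clock: 10.97
tool_pos: [0.6303, -0.2811, 0.0744]
tool_rot: [0.989, 0.143, 0.013, 0.017]
ft_force: [0.3, -0.1, 0.3]
width: 1.0
```

Run:
```python
from h import *
s=st(); im=snap('wrist','w7')
```

```text
t 10.97 tcp [ 0.6303 -0.2811  0.0744] yvec [ 0.283 -0.958  0.037] yaw(y)  -1.284 z [ 0.031 -0.03  -0.999] w 1.0 F [ 0.3 -0.1  0.3] M [ 0.02  0.04 -0.03] q [ 0.66  0.51 -0.39  1.54  0.23  1.09 -1.06]
```

View pics/w7.png

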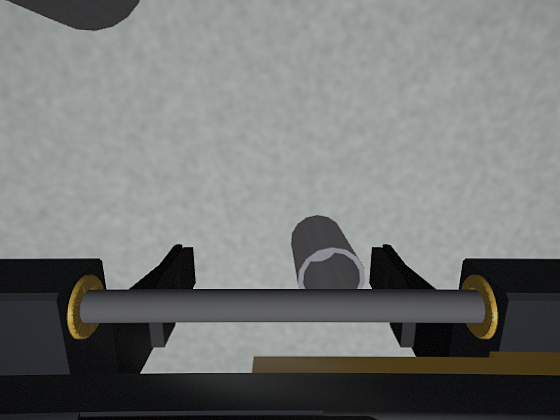

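>>> {"api": "carry_out", "payload": {"steps": [{"grip": 0,"tx": 0,"ty": -9,"tz": 0,"twist": 0},{"grip": 0,"tx": 0,"ty": -9,"tz": 0,"twist": 0},{"grip": 0,"tx": 0,"ty": -6,"tz": 0,"twist": 0},{"grip": 0,"tx": 0,"ty": 0,"tz": 0,"twist": 0},{"grip": 0,"tx": 0,"ty": 0,"tz": 0,"twist": 0},{"grip": 0,"tx": 0,"ty": 0,"tz": 0,"twist": 0},{"grip": 0,"tx": 0,"ty": 0,"tz": 0,"twist": 0},{"grip": 0,"tx": 0,"ty": 0,"tz": 0,"twist": 0},{"grip": 0,"tx": 0,"ty": 0,"tz": 0,"twist": 0},{"grip": 0,"tx": 0,"ty": 0,"tz": 0,"twist": 0}]}}

```text
clock: 11.85
tool_pos: [0.6317, -0.3114, 0.0783]
tool_rot: [0.99, 0.141, 0.016, 0.019]
ft_force: [-0.8, -0.3, -0.4]
width: 0.999
```

Run:
```python
from h import *
s=st(); im=snap('wrist','w8')
```

```text
t 11.85 tcp [ 0.6317 -0.3114  0.0783] yvec [ 0.279 -0.959  0.043] yaw(y)  -1.288 z [ 0.036 -0.034 -0.999] w 0.999 F [-0.8 -0.3 -0.4] M [0.09 0.13 0.01] q [ 0.69  0.53 -0.38  1.51  0.23  1.1  -1.02]
```

View pics/w8.png

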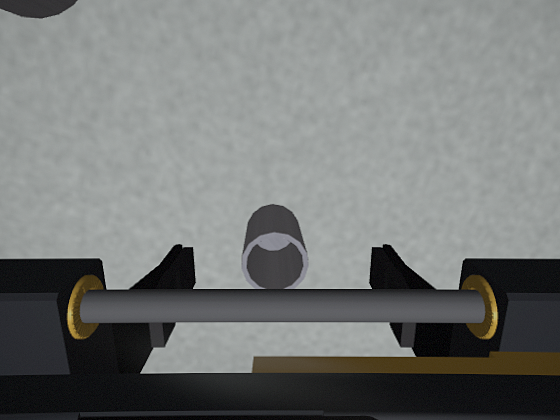

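Run:
```python
from h import *
s=st(); i=wristinfo(s)
print(ray('w',[(275,262)],.06,i))
```

```text
t 11.9 tcp [ 0.6317 -0.3113  0.0783] yvec [ 0.279 -0.959  0.043] yaw(y)  -1.288 z [ 0.036 -0.034 -0.999] w 1.0 F [-1.1  0.1 -0.2] M [ 0.02 -0.   -0.03] q [ 0.69  0.53 -0.38  1.51  0.23  1.1  -1.02]
[[ 0.62920487 -0.30875151  0.06      ]]
```

>>> {"api": "carry_out", "payload": {"steps": [{"grip": 0,"tx": -1,"ty": 1,"tz": -10,"twist": 0},{"grip": 0,"tx": -1,"ty": 1,"tz": -12,"twist": 0},{"grip": 0,"tx": -1,"ty": 0,"tz": -8,"twist": 0},{"grip": 0,"tx": 0,"ty": 0,"tz": -2,"twist": 0},{"grip": 255,"tx": 0,"ty": 0,"tz": 0,"twist": 0},{"grip": 255,"tx": 0,"ty": 0,"tz": 0,"twist": 0},{"grip": 255,"tx": 0,"ty": 0,"tz": 0,"twist": 0},{"grip": 255,"tx": 0,"ty": 0,"tz": 0,"twist": 0},{"grip": 255,"tx": 0,"ty": 0,"tz": 0,"twist": 0},{"grip": 255,"tx": 0,"ty": 0,"tz": 0,"twist": 0}]}}

```text
clock: 12.73
tool_pos: [0.6278, -0.3077, 0.0415]
tool_rot: [0.99, 0.142, 0.015, 0.019]
ft_force: [0.9, 0.2, 0.1]
width: 0.634
```

>>> {"api": "carry_out", "payload": {"steps": [{"grip": 255,"tx": 0,"ty": 0,"tz": 0,"twist": 0},{"grip": 255,"tx": 0,"ty": 0,"tz": 0,"twist": 0},{"grip": 255,"tx": 0,"ty": 0,"tz": 0,"twist": 0},{"grip": 255,"tx": 0,"ty": 0,"tz": 0,"twist": 0},{"grip": 255,"tx": 0,"ty": 0,"tz": 0,"twist": 0},{"grip": 255,"tx": 0,"ty": 0,"tz": 0,"twist": 0},{"grip": 255,"tx": 0,"ty": 0,"tz": 0,"twist": 0},{"grip": 255,"tx": 0,"ty": 0,"tz": 0,"twist": 0},{"grip": 255,"tx": 0,"ty": 0,"tz": 0,"twist": 0},{"grip": 255,"tx": 0,"ty": 0,"tz": 0,"twist": 0}]}}

```text
clock: 13.57
tool_pos: [0.6283, -0.3082, 0.0426]
tool_rot: [0.99, 0.142, 0.015, 0.019]
ft_force: [0.8, -0.6, -0.0]
width: 0.417
```

Run:
```python
from h import *
s=st()
```

```text
t 13.57 tcp [ 0.6283 -0.3082  0.0426] yvec [ 0.28  -0.959  0.042] yaw(y)  -1.286 z [ 0.036 -0.033 -0.999] w 0.417 F [ 0.8 -0.6 -0. ] M [ 0.05  0.03 -0.04] q [ 0.69  0.56 -0.37  1.54  0.25  1.04 -1.04]
```

>>> {"api": "carry_out", "payload": {"steps": [{"grip": 255,"tx": 0,"ty": 0,"tz": 20,"twist": 0},{"grip": 255,"tx": 0,"ty": 0,"tz": 30,"twist": 0},{"grip": 255,"tx": 0,"ty": 0,"tz": 35,"twist": 0},{"grip": 255,"tx": 0,"ty": 0,"tz": 35,"twist": 0},{"grip": 255,"tx": -8,"ty": 25,"tz": 10,"twist": 0},{"grip": 255,"tx": -8,"ty": 35,"tz": 0,"twist": 0},{"grip": 255,"tx": -8,"ty": 35,"tz": 0,"twist": 0},{"grip": 255,"tx": -8,"ty": 35,"tz": 0,"twist": 0},{"grip": 255,"tx": -8,"ty": 35,"tz": 0,"twist": 0},{"grip": 255,"tx": -8,"ty": 35,"tz": 0,"twist": 0}]}}

```text
clock: 14.4
tool_pos: [0.5743, -0.1131, 0.1761]
tool_rot: [0.991, 0.133, 0.014, 0.021]
ft_force: [1.0, 1.2, -0.2]
width: 0.418
```

Run:
```python
from h import *
s=st()
```

```text
t 14.4 tcp [ 0.5743 -0.1131  0.1761] yvec [ 0.262 -0.964  0.045] yaw(y)  -1.305 z [ 0.034 -0.038 -0.999] w 0.418 F [ 1.   1.2 -0.2] M [ 0.08  0.03 -0.01] q [ 0.56  0.22 -0.49  1.71  0.15  1.2  -1.28]
```

>>> {"api": "carry_out", "payload": {"steps": [{"grip": 255,"tx": -6,"ty": 28,"tz": 0,"twist": 0},{"grip": 255,"tx": -5,"ty": 24,"tz": 0,"twist": 0},{"grip": 255,"tx": -3,"ty": 12,"tz": 0,"twist": 0},{"grip": 255,"tx": 0,"ty": 0,"tz": 0,"twist": 0},{"grip": 255,"tx": 0,"ty": 0,"tz": 0,"twist": 0},{"grip": 255,"tx": 0,"ty": 0,"tz": 0,"twist": 0},{"grip": 255,"tx": 0,"ty": 0,"tz": 0,"twist": 0},{"grip": 255,"tx": 0,"ty": 0,"tz": 0,"twist": 0},{"grip": 255,"tx": 0,"ty": 0,"tz": 0,"twist": 0},{"grip": 255,"tx": 0,"ty": 0,"tz": 0,"twist": 0}]}}

```text
clock: 15.23
tool_pos: [0.5588, -0.0442, 0.1769]
tool_rot: [0.991, 0.135, 0.015, 0.021]
ft_force: [0.4, 1.3, -2.3]
width: 0.419
```

Run:
```python
from h import *
s=st()
```

```text
t 15.23 tcp [ 0.5588 -0.0442  0.1769] yvec [ 0.266 -0.963  0.047] yaw(y)  -1.301 z [ 0.036 -0.038 -0.999] w 0.419 F [ 0.4  1.3 -2.3] M [0.07 0.04 0.02] q [ 0.5   0.17 -0.54  1.77  0.14  1.2  -1.38]
```

>>> {"api": "carry_out", "payload": {"steps": [{"grip": 255,"tx": 0,"ty": 7,"tz": -5,"twist": 0},{"grip": 255,"tx": 0,"ty": 7,"tz": -12,"twist": 0},{"grip": 255,"tx": 0,"ty": 2,"tz": -15,"twist": 0},{"grip": 255,"tx": 0,"ty": 0,"tz": -10,"twist": 0},{"grip": 255,"tx": 0,"ty": 0,"tz": 0,"twist": 0},{"grip": 255,"tx": 0,"ty": 0,"tz": 0,"twist": 0},{"grip": 255,"tx": 0,"ty": 0,"tz": 0,"twist": 0},{"grip": 255,"tx": 0,"ty": 0,"tz": 0,"twist": 0},{"grip": 255,"tx": 0,"ty": 0,"tz": 0,"twist": 0},{"grip": 255,"tx": 0,"ty": 0,"tz": 0,"twist": 0}]}}

```text
clock: 16.07
tool_pos: [0.5587, -0.0266, 0.1305]
tool_rot: [0.991, 0.134, 0.015, 0.021]
ft_force: [1.1, -0.0, -1.8]
width: 0.413
```

Run:
```python
from h import *
s=st(); im=snap('wrist','w9')
i=wristinfo(s); m=rotz(s['tool_rot'])
print('base at',s['tool_pos']+m[:,2]*.0426)
```

```text
t 16.07 tcp [ 0.5587 -0.0266  0.1305] yvec [ 0.264 -0.963  0.045] yaw(y)  -1.303 z [ 0.035 -0.037 -0.999] w 0.413 F [ 1.1 -0.  -1.8] M [ 0.02  0.   -0.05] q [ 0.47  0.22 -0.55  1.82  0.17  1.11 -1.45]
base at [ 0.56013533 -0.02816601  0.08798007]
```

View pics/w9.png

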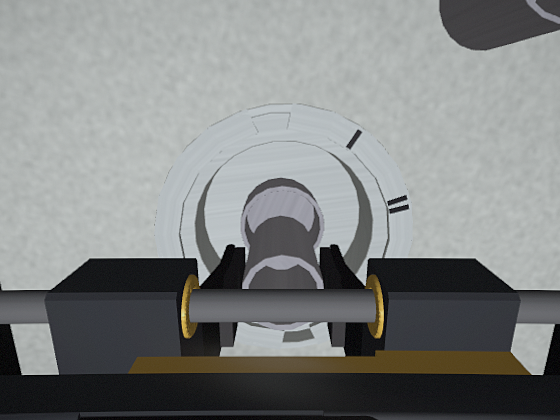

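>>> {"api": "carry_out", "payload": {"steps": [{"grip": 255,"tx": 0,"ty": 0,"tz": -12,"twist": 0},{"grip": 255,"tx": 0,"ty": 0,"tz": -14,"twist": 0},{"grip": 255,"tx": 0,"ty": 0,"tz": -12,"twist": 0},{"grip": 255,"tx": 0,"ty": 0,"tz": -6,"twist": 0},{"grip": 255,"tx": 0,"ty": 0,"tz": -2,"twist": 0},{"grip": 255,"tx": 0,"ty": 0,"tz": 0,"twist": 0},{"grip": 255,"tx": 0,"ty": 0,"tz": 0,"twist": 0},{"grip": 255,"tx": 0,"ty": 0,"tz": 0,"twist": 0},{"grip": 255,"tx": 0,"ty": 0,"tz": 0,"twist": 0},{"grip": 255,"tx": 0,"ty": 0,"tz": 0,"twist": 0}]}}

```text
clock: 16.95
tool_pos: [0.5599, -0.0271, 0.0821]
tool_rot: [0.991, 0.133, 0.016, 0.021]
ft_force: [0.8, 1.0, -0.7]
width: 0.418
```

Run:
```python
from h import *
s=st(); im=snap('wrist','w10')
```

```text
t 16.95 tcp [ 0.5599 -0.0271  0.0821] yvec [ 0.263 -0.964  0.047] yaw(y)  -1.304 z [ 0.038 -0.038 -0.999] w 0.418 F [ 0.8  1.  -0.7] M [0.03 0.05 0.  ] q [ 0.45  0.27 -0.54  1.87  0.21  1.02 -1.48]
```

View pics/w10.png

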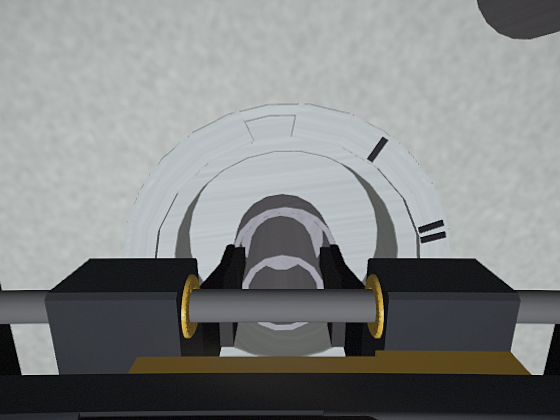

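>>> {"api": "carry_out", "payload": {"steps": [{"grip": 255,"tx": 0,"ty": 0,"tz": -3,"twist": 0},{"grip": 255,"tx": 0,"ty": 0,"tz": -2,"twist": 0},{"grip": 255,"tx": 0,"ty": 0,"tz": 0,"twist": 0},{"grip": 255,"tx": 0,"ty": 0,"tz": 0,"twist": 0},{"grip": 90,"tx": 0,"ty": 0,"tz": 0,"twist": 0},{"grip": 90,"tx": 0,"ty": 0,"tz": 0,"twist": 0},{"grip": 90,"tx": 0,"ty": 0,"tz": 0,"twist": 0},{"grip": 90,"tx": 0,"ty": 0,"tz": 0,"twist": 0},{"grip": 90,"tx": 0,"ty": 0,"tz": 0,"twist": 0},{"grip": 90,"tx": 0,"ty": 0,"tz": 0,"twist": 0}]}}

```text
clock: 17.83
tool_pos: [0.5611, -0.0272, 0.0782]
tool_rot: [0.991, 0.133, 0.018, 0.022]
ft_force: [0.3, -0.0, -0.5]
width: 0.637
```

>>> {"api": "carry_out", "payload": {"steps": [{"grip": 90,"tx": 0,"ty": 0,"tz": 5,"twist": 0},{"grip": 90,"tx": 0,"ty": 0,"tz": 15,"twist": 0},{"grip": 90,"tx": 0,"ty": 0,"tz": 25,"twist": 0},{"grip": 0,"tx": 0,"ty": 0,"tz": 35,"twist": 0},{"grip": 0,"tx": 0,"ty": 0,"tz": 40,"twist": 0},{"grip": 0,"tx": 0,"ty": 0,"tz": 20,"twist": 0},{"grip": 0,"tx": 0,"ty": 0,"tz": 0,"twist": 0},{"grip": 0,"tx": 0,"ty": 0,"tz": 0,"twist": 0},{"grip": 0,"tx": 0,"ty": 0,"tz": 0,"twist": 0},{"grip": 0,"tx": 0,"ty": 0,"tz": 0,"twist": 0}]}}

```text
clock: 18.67
tool_pos: [0.5577, -0.0263, 0.2245]
tool_rot: [0.991, 0.134, 0.016, 0.021]
ft_force: [-0.4, -0.2, -0.9]
width: 0.989
```

Run:
```python
from h import *
s=st(); im=snap('wrist','w11')
for t in ['cup_wide','cup_narrow']:
    print(t,[(np.round(d['centre'],4).tolist(),round(d['score'],2)) for d in r.mark_of('wrist',t)])
```

```text
t 18.67 tcp [ 0.5577 -0.0263  0.2245] yvec [ 0.264 -0.963  0.047] yaw(y)  -1.303 z [ 0.038 -0.038 -0.999] w 0.989 F [-0.4 -0.2 -0.9] M [0.09 0.06 0.  ] q [ 0.49  0.13 -0.56  1.71  0.12  1.29 -1.4 ]
cup_wide [([0.5589, -0.0294, 0.0293], 0.71)]
cup_narrow [([0.5598, -0.0316, 0.0365], 0.97)]
```

View pics/w11.png

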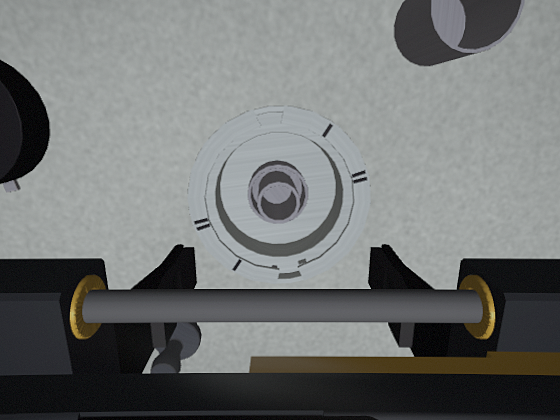

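>>> {"api": "carry_out", "payload": {"steps": [{"grip": 0,"tx": -1,"ty": 25,"tz": 0,"twist": 0.03},{"grip": 0,"tx": -2,"ty": 35,"tz": 0,"twist": 0.03},{"grip": 0,"tx": -2,"ty": 38,"tz": 0,"twist": 0.03},{"grip": 0,"tx": -2,"ty": 38,"tz": 0,"twist": 0.03},{"grip": 0,"tx": -2,"ty": 38,"tz": 0,"twist": 0.03},{"grip": 0,"tx": -2,"ty": 38,"tz": 0,"twist": 0.03},{"grip": 0,"tx": 0,"ty": 35,"tz": 0,"twist": 0.03},{"grip": 0,"tx": 0,"ty": 20,"tz": 0,"twist": 0},{"grip": 0,"tx": 0,"ty": 0,"tz": 0,"twist": 0},{"grip": 0,"tx": 0,"ty": 0,"tz": 0,"twist": 0}]}}

```text
clock: 19.65
tool_pos: [0.5377, 0.2467, 0.2133]
tool_rot: [0.971, 0.238, 0.009, 0.018]
ft_force: [0.2, -0.8, -0.7]
width: 0.998
```

Run:
```python
from h import *
s=st(); im=snap('wrist','w12')
for t in ['lid','bar','lug']:
    print(t,[(np.round(d['centre'],4).tolist(),round(d['score'],2)) for d in r.mark_of('wrist',t)])
```

```text
t 19.65 tcp [0.5377 0.2467 0.2133] yvec [ 0.462 -0.886  0.04 ] yaw(y)  -1.09 z [ 0.027 -0.031 -0.999] w 0.998 F [ 0.2 -0.8 -0.7] M [-0.04 -0.02 -0.01] q [ 0.13  0.28 -0.75  1.62  0.23  1.32 -1.74]
lid [([0.5439, 0.2599, -0.0019], 0.75), ([0.5403, 0.4568, -0.0004], 0.69)]
bar [([0.5456, 0.2639, 0.065], 0.94), ([0.5411, 0.4565, 0.0468], 0.74), ([0.3471, 0.2757, 0.0483], 0.57)]
lug [([0.6636, 0.2927, 0.0062], 0.89), ([0.4888, 0.4689, 0.0023], 0.7), ([0.6106, 0.2956, -0.0013], 0.6)]
```

View pics/w12.png

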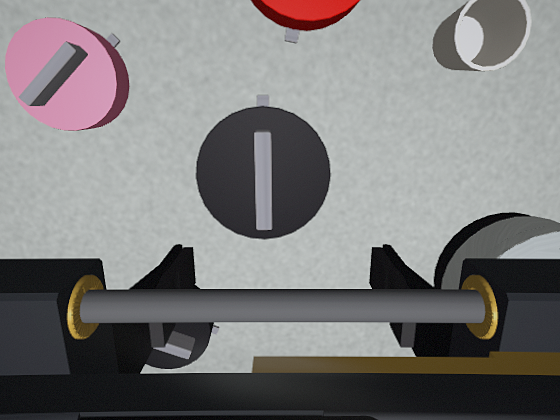

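Run:
```python
from h import *
s=st(); i=wristinfo(s)
p=ray('w',[(262.5,131),(264,229.5)],.075,i); print(p,p.mean(0),np.arctan2(*(p[0]-p[1])[1::-1]),np.linalg.norm(p[0]-p[1]))
p=ray('w',[(262.5,100)],.006,i);print(p)
```

```text
t 19.85 tcp [0.5391 0.2436 0.2139] yvec [ 0.457 -0.888  0.042] yaw(y)  -1.095 z [ 0.028 -0.033 -0.999] w 1.0 F [0.4 0.6 0.4] M [-0.01  0.03 -0.03] q [ 0.14  0.27 -0.75  1.62  0.23  1.32 -1.74]
[[0.58604822 0.27882942 0.075     ]
 [0.51140435 0.24042636 0.075     ]] [0.54872629 0.25962789 0.075     ] 0.4751673948894487 0.08394344807056209
[[0.60803352 0.29049498 0.006     ]]
```

>>> {"api": "carry_out", "payload": {"steps": [{"grip": 0,"tx": 3,"ty": 7,"tz": -15,"twist": 0},{"grip": 0,"tx": 3,"ty": 7,"tz": -20,"twist": 0},{"grip": 0,"tx": 2,"ty": 4,"tz": -25,"twist": 0},{"grip": 0,"tx": 0,"ty": 0,"tz": -15,"twist": 0},{"grip": 0,"tx": 0,"ty": 0,"tz": 0,"twist": 0},{"grip": 0,"tx": 0,"ty": 0,"tz": 0,"twist": 0},{"grip": 0,"tx": 0,"ty": 0,"tz": 0,"twist": 0},{"grip": 0,"tx": 0,"ty": 0,"tz": 0,"twist": 0},{"grip": 0,"tx": 0,"ty": 0,"tz": 0,"twist": 0},{"grip": 0,"tx": 0,"ty": 0,"tz": 0,"twist": 0}]}}

```text
clock: 20.68
tool_pos: [0.5536, 0.2521, 0.1355]
tool_rot: [0.974, 0.226, 0.013, 0.022]
ft_force: [0.5, -0.1, -0.1]
width: 1.002
```

Run:
```python
from h import *
s=st(); im=snap('wrist','w13'); i=wristinfo(s); np.save('s13.npy',[i['R'],i['t'].reshape(3,1)@np.ones((1,3))])
```

```text
t 20.68 tcp [0.5536 0.2521 0.1355] yvec [ 0.44  -0.897  0.048] yaw(y)  -1.115 z [ 0.034 -0.037 -0.999] w 1.002 F [ 0.5 -0.1 -0.1] M [ 0.03  0.04 -0.05] q [ 0.09  0.37 -0.72  1.67  0.31  1.19 -1.83]
```

View pics/w13.png

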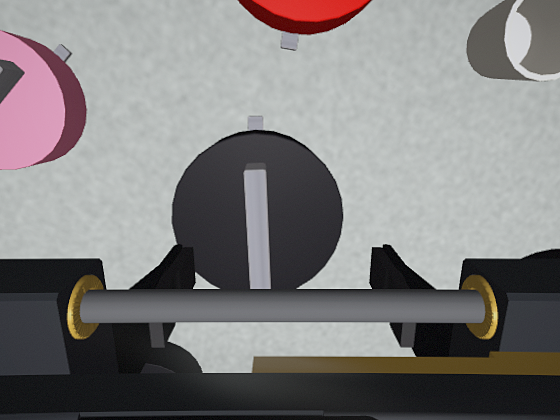

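Run:
```python
from h import *
s=st(); i=wristinfo(s)
p=ray('w',[(255.5,170),(259.5,285)],.075,i); d=p[0]-p[1]; a=np.arctan2(d[1],d[0]); print(p,a, p[0,:2]-.042*np.array([np.cos(a),np.sin(a)]))
```

```text
t 20.73 tcp [0.5537 0.2522 0.1357] yvec [ 0.44  -0.897  0.048] yaw(y)  -1.115 z [ 0.035 -0.037 -0.999] w 0.998 F [-0.2  0.2  0.5] M [0.06 0.   0.05] q [ 0.09  0.37 -0.72  1.67  0.31  1.19 -1.83]
[[0.58386123 0.28168758 0.075     ]
 [0.51487116 0.24664028 0.075     ]] 0.4700311614018904 [0.54641596 0.26266519]
```

>>> {"api": "carry_out", "payload": {"steps": [{"grip": 0,"tx": -4,"ty": 5,"tz": -8,"twist": 0.016},{"grip": 0,"tx": -3,"ty": 4,"tz": -10,"twist": 0},{"grip": 0,"tx": -1,"ty": 1,"tz": -10,"twist": 0},{"grip": 0,"tx": 0,"ty": 0,"tz": -5,"twist": 0},{"grip": 0,"tx": 0,"ty": 0,"tz": 0,"twist": 0},{"grip": 0,"tx": 0,"ty": 0,"tz": 0,"twist": 0},{"grip": 0,"tx": 0,"ty": 0,"tz": 0,"twist": 0},{"grip": 0,"tx": 0,"ty": 0,"tz": 0,"twist": 0},{"grip": 0,"tx": 0,"ty": 0,"tz": 0,"twist": 0},{"grip": 0,"tx": 0,"ty": 0,"tz": 0,"twist": 0}]}}

```text
clock: 21.57
tool_pos: [0.5445, 0.264, 0.0998]
tool_rot: [0.972, 0.235, 0.013, 0.022]
ft_force: [-0.8, -0.7, 0.1]
width: 0.996
```

Run:
```python
from h import *
s=st(); im=snap('wrist','w14')
```

```text
t 21.57 tcp [0.5445 0.264  0.0998] yvec [ 0.457 -0.888  0.048] yaw(y)  -1.096 z [ 0.036 -0.035 -0.999] w 0.996 F [-0.8 -0.7  0.1] M [ 0.07  0.04 -0.  ] q [ 0.06  0.4  -0.72  1.72  0.34  1.13 -1.86]
```

View pics/w14.png

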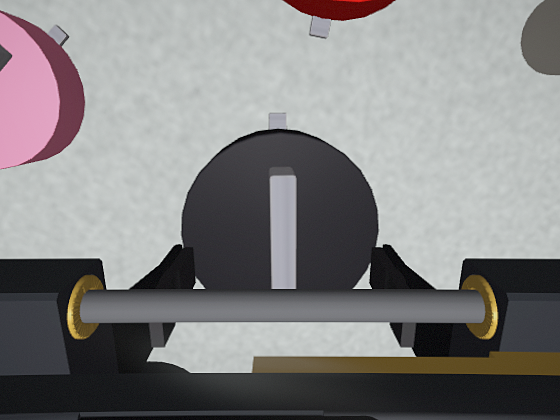

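Run:
```python
from h import *
s=st(); i=wristinfo(s)
p=ray('w',[(283,177),(283.5,285)],.075,i); d=p[0]-p[1]; a=np.arctan2(d[1],d[0]); print(p,a, p[0,:2]-.042*np.array([np.cos(a),np.sin(a)]))
```

```text
t 21.62 tcp [0.5446 0.2641 0.0999] yvec [ 0.457 -0.888  0.048] yaw(y)  -1.096 z [ 0.037 -0.035 -0.999] w 1.001 F [-0.1 -0.7  0.2] M [ 0.02 -0.01  0.04] q [ 0.06  0.4  -0.72  1.72  0.34  1.13 -1.86]
[[0.58303353 0.28186028 0.075     ]
 [0.52875794 0.25364514 0.075     ]] 0.4794007822805847 [0.54576813 0.26248788]
```

Down to 0.058 and grip (stronger force for the twist).

>>> {"api": "carry_out", "payload": {"steps": [{"grip": 0,"tx": 1,"ty": -1,"tz": -10,"twist": 0},{"grip": 0,"tx": 0,"ty": 0,"tz": -12,"twist": 0},{"grip": 0,"tx": 0,"ty": 0,"tz": -10,"twist": 0},{"grip": 0,"tx": 0,"ty": 0,"tz": -5,"twist": 0},{"grip": 0,"tx": 0,"ty": 0,"tz": -1,"twist": 0},{"grip": 0,"tx": 0,"ty": 0,"tz": 0,"twist": 0},{"grip": 0,"tx": 0,"ty": 0,"tz": 0,"twist": 0},{"grip": 0,"tx": 0,"ty": 0,"tz": 0,"twist": 0},{"grip": 0,"tx": 0,"ty": 0,"tz": 0,"twist": 0},{"grip": 0,"tx": 0,"ty": 0,"tz": 0,"twist": 0}]}}

```text
clock: 22.45
tool_pos: [0.5455, 0.2624, 0.0572]
tool_rot: [0.972, 0.235, 0.013, 0.022]
ft_force: [0.7, -0.3, -0.3]
width: 1.002
```

Run:
```python
from h import *
s=st()
```

```text
t 22.45 tcp [0.5455 0.2624 0.0572] yvec [ 0.456 -0.889  0.048] yaw(y)  -1.097 z [ 0.036 -0.036 -0.999] w 1.002 F [ 0.7 -0.3 -0.3] M [ 0.03  0.05 -0.03] q [ 0.05  0.45 -0.69  1.75  0.38  1.06 -1.89]
```

>>> {"api": "carry_out", "payload": {"steps": [{"grip": 255,"tx": 0,"ty": 0,"tz": 0,"twist": 0},{"grip": 255,"tx": 0,"ty": 0,"tz": 0,"twist": 0},{"grip": 255,"tx": 0,"ty": 0,"tz": 0,"twist": 0},{"grip": 255,"tx": 0,"ty": 0,"tz": 0,"twist": 0},{"grip": 255,"tx": 0,"ty": 0,"tz": 0,"twist": 0},{"grip": 255,"tx": 0,"ty": 0,"tz": 0,"twist": 0},{"grip": 255,"tx": 0,"ty": 0,"tz": 0,"twist": 0},{"grip": 255,"tx": 0,"ty": 0,"tz": 0,"twist": 0},{"grip": 255,"tx": 0,"ty": 0,"tz": 0,"twist": 0},{"grip": 255,"tx": 0,"ty": 0,"tz": 0,"twist": 0}], "grip_force": 20}}

```text
clock: 23.28
tool_pos: [0.5463, 0.2628, 0.0586]
tool_rot: [0.972, 0.235, 0.014, 0.021]
ft_force: [0.4, 0.6, 0.6]
width: 0.327
```

>>> {"api": "carry_out", "payload": {"steps": [{"grip": 255,"tx": 0,"ty": 0,"tz": 0,"twist": 0},{"grip": 255,"tx": 0,"ty": 0,"tz": 0,"twist": 0},{"grip": 255,"tx": 0,"ty": 0,"tz": 0,"twist": 0},{"grip": 255,"tx": 0,"ty": 0,"tz": 0,"twist": 0},{"grip": 255,"tx": 0,"ty": 0,"tz": 0,"twist": 0},{"grip": 255,"tx": 0,"ty": 0,"tz": 0,"twist": 0},{"grip": 255,"tx": 0,"ty": 0,"tz": 0,"twist": 0},{"grip": 255,"tx": 0,"ty": 0,"tz": 0,"twist": 0},{"grip": 255,"tx": 0,"ty": 0,"tz": 0,"twist": 0},{"grip": 255,"tx": 0,"ty": 0,"tz": 0,"twist": 0}]}}

```text
clock: 24.12
tool_pos: [0.546, 0.2633, 0.0591]
tool_rot: [0.972, 0.235, 0.014, 0.021]
ft_force: [-0.3, -0.1, 1.5]
width: 0.163
```

Run:
```python
from h import *
s=st()
```

```text
t 24.12 tcp [0.546  0.2633 0.0591] yvec [ 0.456 -0.889  0.048] yaw(y)  -1.096 z [ 0.038 -0.035 -0.999] w 0.163 F [-0.3 -0.1  1.5] M [0.15 0.26 0.04] q [ 0.05  0.45 -0.7   1.75  0.38  1.06 -1.89]
```

>>> {"api": "carry_out", "payload": {"steps": [{"grip": 255,"tx": 0,"ty": 0,"tz": 8,"twist": 0},{"grip": 255,"tx": 0,"ty": 0,"tz": 18,"twist": 0},{"grip": 255,"tx": 0,"ty": 0,"tz": 25,"twist": 0},{"grip": 255,"tx": 0,"ty": 0,"tz": 30,"twist": 0},{"grip": 255,"tx": 0,"ty": 0,"tz": 30,"twist": 0},{"grip": 255,"tx": 0,"ty": 0,"tz": 20,"twist": 0},{"grip": 255,"tx": 0,"ty": 0,"tz": 5,"twist": 0},{"grip": 255,"tx": 0,"ty": 0,"tz": 0,"twist": 0},{"grip": 255,"tx": 0,"ty": 0,"tz": 0,"twist": 0},{"grip": 255,"tx": 0,"ty": 0,"tz": 0,"twist": 0}]}}

```text
clock: 24.95
tool_pos: [0.5406, 0.2594, 0.1955]
tool_rot: [0.972, 0.236, 0.008, 0.023]
ft_force: [0.6, -0.1, -2.8]
width: 0.155
```

Run:
```python
from h import *
s=st(); im=snap('wrist','w15'); b=snap('scene','s15')
cv2.imwrite('pics/z15.png',np.hstack([im[:, :400],cv2.resize(b[60:270,200:400],None,fx=2,fy=2)]))
```

```text
t 24.95 tcp [0.5406 0.2594 0.1955] yvec [ 0.457 -0.888  0.048] yaw(y)  -1.095 z [ 0.027 -0.04  -0.999] w 0.155 F [ 0.6 -0.1 -2.8] M [ 0.09  0.06 -0.03] q [ 0.1   0.31 -0.75  1.61  0.27  1.31 -1.79]
```

View pics/z15.png

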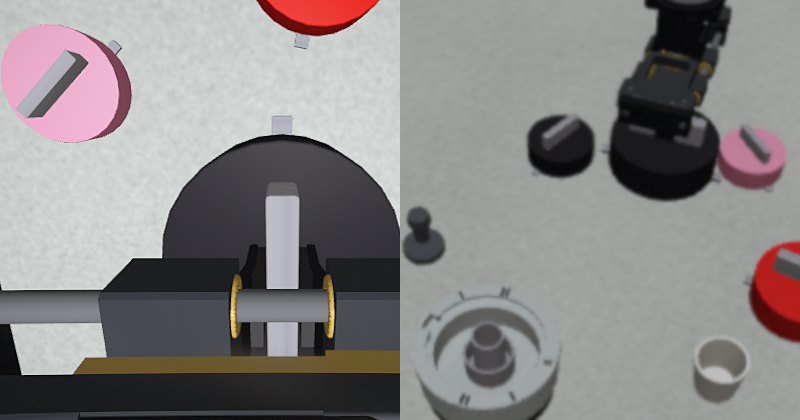

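```bash
cat >> h.py <<'E'
def tool_from(uv,zt):
    # point in tool frame at tool z = zt
    i=r.camera_info('wrist'); T=i['T_tool_cam']; j=dict(i); M=np.linalg.inv(T); j['R']=M[:3,:3]; j['t']=M[:3,3]
    return ray('w',uv,zt,j)
E
python3 - <<'E'
from h import *
st()
print('barend',tool_from([(282.5,195)],-.016))
print('lug end',tool_from([(282,116.5)],.053))
print('dome edge',tool_from([(282.5,134)],.0591-.02))
E
```

```text
t 25.05 tcp [0.5402 0.2592 0.1949] yvec [ 0.457 -0.888  0.048] yaw(y)  -1.095 z [ 0.025 -0.041 -0.999] w 0.161 F [-0.7  0.1 -1.8] M [ 0.11 -0.02 -0.04] q [ 0.1   0.31 -0.75  1.62  0.27  1.31 -1.79]
barend [[ 0.04308483  0.00022548 -0.016     ]]
lug end [[7.09880486e-02 5.49162857e-05 5.30000000e-02]]
dome edge [[0.06248609 0.00031363 0.0391    ]]
```

>>> {"api": "carry_out", "payload": {"steps": [{"grip": 255,"tx": 1,"ty": -15,"tz": 0,"twist": -0.01},{"grip": 255,"tx": 2,"ty": -28,"tz": 0,"twist": -0.01},{"grip": 255,"tx": 2,"ty": -32,"tz": 0,"twist": -0.01},{"grip": 255,"tx": 2,"ty": -34,"tz": 0,"twist": -0.01},{"grip": 255,"tx": 2,"ty": -34,"tz": 0,"twist": -0.01},{"grip": 255,"tx": 2,"ty": -34,"tz": 0,"twist": -0.01},{"grip": 255,"tx": 2,"ty": -32,"tz": 0,"twist": -0.01},{"grip": 255,"tx": 1,"ty": -26,"tz": 0,"twist": -0.01},{"grip": 255,"tx": 1,"ty": -12,"tz": 0,"twist": 0},{"grip": 255,"tx": 0,"ty": 0,"tz": 0,"twist": 0}]}}

```text
clock: 25.88
tool_pos: [0.5443, -0.0082, 0.1839]
tool_rot: [0.981, 0.193, -0.004, 0.022]
ft_force: [-0.3, -0.4, -2.4]
width: 0.161
```

Run:
```python
from h import *
s=st()
```

```text
t 25.88 tcp [ 0.5443 -0.0082  0.1839] yvec [ 0.379 -0.924  0.042] yaw(y)  -1.181 z [ 0.002 -0.045 -0.999] w 0.161 F [-0.3 -0.4 -2.4] M [ 0.08 -0.01 -0.04] q [ 0.48  0.17 -0.6   1.76  0.15  1.25 -1.34]
```

>>> {"api": "carry_out", "payload": {"steps": [{"grip": 255,"tx": 4,"ty": -5,"tz": 0,"twist": 0},{"grip": 255,"tx": 5,"ty": -7,"tz": 0,"twist": 0},{"grip": 255,"tx": 4,"ty": -5,"tz": 0,"twist": 0},{"grip": 255,"tx": 1,"ty": -2,"tz": 0,"twist": 0},{"grip": 255,"tx": 0,"ty": 0,"tz": 0,"twist": 0},{"grip": 255,"tx": 0,"ty": 0,"tz": 0,"twist": 0},{"grip": 255,"tx": 0,"ty": 0,"tz": 0,"twist": 0},{"grip": 255,"tx": 0,"ty": 0,"tz": 0,"twist": 0},{"grip": 255,"tx": 0,"ty": 0,"tz": 0,"twist": 0},{"grip": 255,"tx": 0,"ty": 0,"tz": 0,"twist": 0}]}}

```text
clock: 26.72
tool_pos: [0.5585, -0.0232, 0.1818]
tool_rot: [0.98, 0.197, -0.005, 0.02]
ft_force: [0.3, -0.3, -1.8]
width: 0.155
```

Run:
```python
from h import *
s=st(); im=snap('wrist','w16'); b=snap('scene','s16')
cv2.imwrite('pics/z16.png',np.hstack([im[:, 100:500],cv2.resize(b[120:330,150:350],None,fx=2,fy=2)]))
m=rotz(s['tool_rot']); print('lid centre bottom est',s['tool_pos']+m[:,0]*-.001+m[:,2]*.059)
```

```text
t 26.72 tcp [ 0.5585 -0.0232  0.1818] yvec [ 0.386 -0.922  0.037] yaw(y)  -1.174 z [-0.002 -0.041 -0.999] w 0.155 F [ 0.3 -0.3 -1.8] M [ 0.03 -0.04  0.04] q [ 0.49  0.2  -0.59  1.73  0.16  1.25 -1.31]
lid centre bottom est [ 0.5574718  -0.02601281  0.12288189]
```

View pics/z16.png

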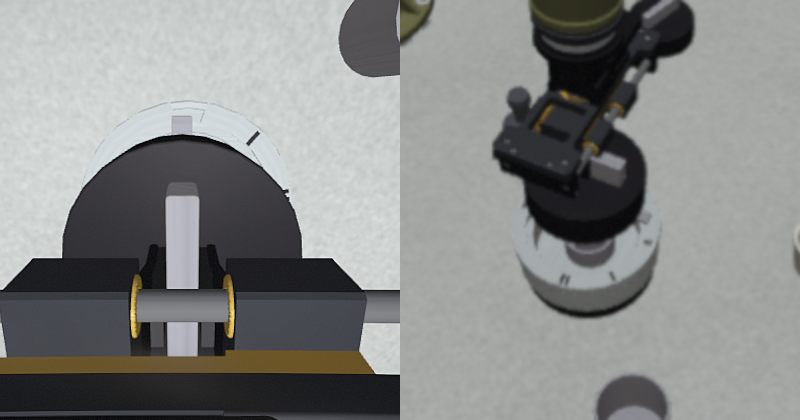

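>>> {"api": "carry_out", "payload": {"steps": [{"grip": 255,"tx": 1,"ty": -2,"tz": -7,"twist": -0.008},{"grip": 255,"tx": 1,"ty": -2,"tz": -9,"twist": 0},{"grip": 255,"tx": 0,"ty": -1,"tz": -9,"twist": 0},{"grip": 255,"tx": 0,"ty": 0,"tz": -6,"twist": 0},{"grip": 255,"tx": 0,"ty": 0,"tz": -2,"twist": 0},{"grip": 255,"tx": 0,"ty": 0,"tz": 0,"twist": 0},{"grip": 255,"tx": 0,"ty": 0,"tz": 0,"twist": 0},{"grip": 255,"tx": 0,"ty": 0,"tz": 0,"twist": 0},{"grip": 255,"tx": 0,"ty": 0,"tz": 0,"twist": 0},{"grip": 255,"tx": 0,"ty": 0,"tz": 0,"twist": 0}]}}

```text
clock: 27.65
tool_pos: [0.5597, -0.0294, 0.1441]
tool_rot: [0.981, 0.192, -0.006, 0.02]
ft_force: [1.1, -0.0, -2.6]
width: 0.159
```

Run:
```python
from h import *
s=st(); im=snap('wrist','w17'); b=snap('scene','s17')
cv2.imwrite('pics/z17.png',np.hstack([cv2.resize(im[80:290, 150:350],None,fx=2,fy=2,interpolation=2),cv2.resize(b[150:290,190:323],None,fx=3,fy=3,interpolation=2)]))
m=rotz(s['tool_rot']); print('lid centre bottom est',s['tool_pos']+m[:,0]*-.001+m[:,2]*.059)
i=wristinfo(s); C=np.array([.5592,-.0314]);a=.389
def P(ang,rr,z): return [C[0]+rr*np.cos(a+ang),C[1]+rr*np.sin(a+ang),z]
print(proj('w',[P(0,.08,.0775),P(.15,.08,.0775),P(-.15,.08,.0775),P(-.7,.071,.078)],i))
print('lugend',np.linalg.inv(m)@(np.array(P(0,.072,.071))-s['tool_pos']))
```

```text
t 27.65 tcp [ 0.5597 -0.0294  0.1441] yvec [ 0.377 -0.925  0.036] yaw(y)  -1.184 z [-0.004 -0.041 -0.999] w 0.159 F [ 1.1 -0.  -2.6] M [0.03 0.01 0.02] q [ 0.49  0.24 -0.58  1.77  0.19  1.18 -1.33]
lid centre bottom est [ 0.55857301 -0.03217126  0.08514131]
[[280.57798086  99.81157481]
 [260.25503136 101.46924839]
 [300.83338166 101.33543345]
 [355.33672779 143.3907324 ]]
lugend [ 0.07213094 -0.00113245  0.07169687]
```

View pics/z17.png

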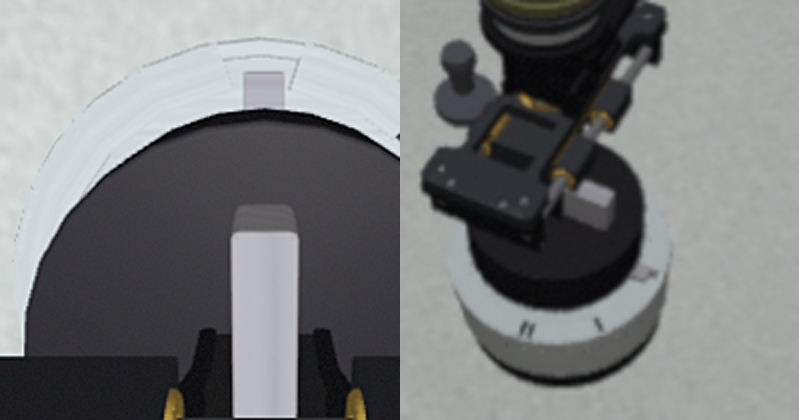

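>>> {"api": "carry_out", "payload": {"steps": [{"grip": 255,"tx": 0,"ty": 1,"tz": -3,"twist": 0},{"grip": 255,"tx": 0,"ty": 0,"tz": -4,"twist": 0},{"grip": 255,"tx": 0,"ty": 0,"tz": -3,"twist": 0},{"grip": 255,"tx": 0,"ty": 0,"tz": -2,"twist": 0},{"grip": 255,"tx": 0,"ty": 0,"tz": 0,"twist": 0},{"grip": 255,"tx": 0,"ty": 0,"tz": 0,"twist": 0},{"grip": 255,"tx": 0,"ty": 0,"tz": 0,"twist": 0},{"grip": 255,"tx": 0,"ty": 0,"tz": 0,"twist": 0},{"grip": 255,"tx": 0,"ty": 0,"tz": 0,"twist": 0},{"grip": 255,"tx": 0,"ty": 0,"tz": 0,"twist": 0}]}}

```text
clock: 28.58
tool_pos: [0.5601, -0.0282, 0.1313]
tool_rot: [0.981, 0.192, -0.006, 0.02]
ft_force: [0.4, -0.6, -2.2]
width: 0.157
```

Run:
```python
from h import *
s=st(); im=snap('wrist','w18'); b=snap('scene','s18')
cv2.imwrite('pics/z18.png',np.hstack([cv2.resize(im[80:290, 150:350],None,fx=2,fy=2,interpolation=2),cv2.resize(b[150:290,190:323],None,fx=3,fy=3,interpolation=2)]))
m=rotz(s['tool_rot']); print('lid centre bottom est',s['tool_pos']+m[:,0]*-.001+m[:,2]*.059)
```

```text
t 28.58 tcp [ 0.5601 -0.0282  0.1313] yvec [ 0.377 -0.925  0.037] yaw(y)  -1.184 z [-0.003 -0.041 -0.999] w 0.157 F [ 0.4 -0.6 -2.2] M [ 0.09 -0.08  0.  ] q [ 0.48  0.25 -0.58  1.78  0.19  1.16 -1.34]
lid centre bottom est [ 0.55894692 -0.03097516  0.0723339 ]
```

View pics/z18.png

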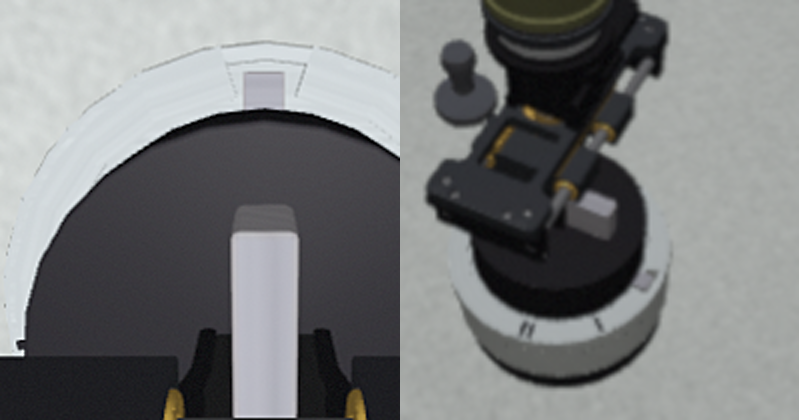

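>>> {"api": "carry_out", "payload": {"steps": [{"grip": 255,"tx": 0,"ty": 0,"tz": -3,"twist": 0},{"grip": 255,"tx": 0,"ty": 0,"tz": -3,"twist": 0},{"grip": 255,"tx": 0,"ty": 0,"tz": -2,"twist": 0},{"grip": 255,"tx": 0,"ty": 0,"tz": -1,"twist": 0},{"grip": 255,"tx": 0,"ty": 0,"tz": 0,"twist": 0},{"grip": 255,"tx": 0,"ty": 0,"tz": 0,"twist": 0},{"grip": 255,"tx": 0,"ty": 0,"tz": 0,"twist": 0},{"grip": 255,"tx": 0,"ty": 0,"tz": 0,"twist": 0},{"grip": 255,"tx": 0,"ty": 0,"tz": 0,"twist": 0},{"grip": 255,"tx": 0,"ty": 0,"tz": 0,"twist": 0}]}}

```text
clock: 29.52
tool_pos: [0.5608, -0.0289, 0.1257]
tool_rot: [0.981, 0.192, -0.005, 0.021]
ft_force: [-1.4, -0.4, 1.5]
width: 0.16
```

Run:
```python
from h import *
s=st(); im=snap('wrist','w19'); b=snap('scene','s19')
cv2.imwrite('pics/z19.png',np.hstack([cv2.resize(im[80:290, 150:350],None,fx=2,fy=2,interpolation=2),cv2.resize(b[150:290,190:323],None,fx=3,fy=3,interpolation=2)]))
m=rotz(s['tool_rot']); print('lid centre bottom est',s['tool_pos']+m[:,0]*-.001+m[:,2]*.059)
```

```text
t 29.52 tcp [ 0.5608 -0.0289  0.1257] yvec [ 0.377 -0.925  0.04 ] yaw(y)  -1.184 z [-0.002 -0.044 -0.999] w 0.16 F [-1.4 -0.4  1.5] M [0.26 0.32 0.11] q [ 0.48  0.26 -0.58  1.79  0.2   1.15 -1.35]
lid centre bottom est [ 0.55973186 -0.03189359  0.06674945]
```

View pics/z19.png

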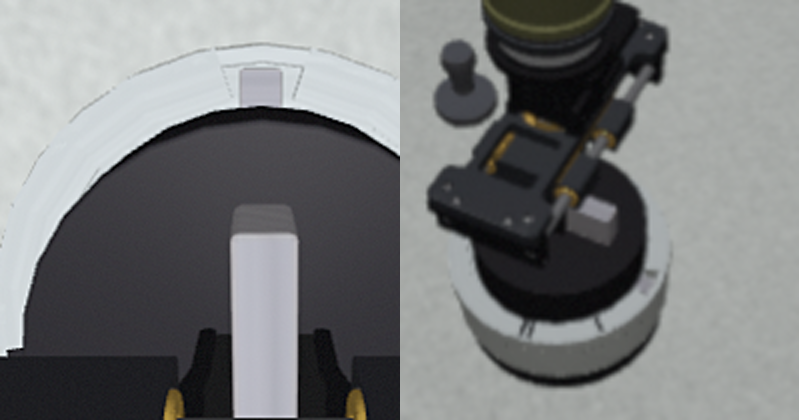

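>>> {"api": "carry_out", "payload": {"steps": [{"grip": 255,"tx": 0,"ty": 0,"tz": -2,"twist": 0},{"grip": 255,"tx": 0,"ty": 0,"tz": -2,"twist": 0},{"grip": 255,"tx": 0,"ty": 0,"tz": -1,"twist": 0},{"grip": 255,"tx": 0,"ty": 0,"tz": -1,"twist": 0},{"grip": 255,"tx": 0,"ty": 0,"tz": -1,"twist": 0},{"grip": 255,"tx": 0,"ty": 0,"tz": -1,"twist": 0},{"grip": 255,"tx": 0,"ty": 0,"tz": -1,"twist": 0},{"grip": 255,"tx": 0,"ty": 0,"tz": -1,"twist": 0},{"grip": 255,"tx": 0,"ty": 0,"tz": -1,"twist": 0},{"grip": 255,"tx": 0,"ty": 0,"tz": -1,"twist": 0}]}}

```text
clock: 30.45
tool_pos: [0.5613, -0.0307, 0.124]
tool_rot: [0.981, 0.191, -0.005, 0.024]
ft_force: [-4.4, -0.7, 7.7]
width: 0.162
```

Run:
```python
from h import *
s=st(); im=snap('wrist','w20'); b=snap('scene','s20')
cv2.imwrite('pics/z20.png',np.hstack([cv2.resize(im[80:290, 150:350],None,fx=2,fy=2,interpolation=2),cv2.resize(b[150:290,190:323],None,fx=3,fy=3,interpolation=2)]))
for t in ['lid','bar','lug']:
    for c in ['scene','wrist']: print(t,c,[(np.round(d['centre'],4).tolist(),round(d['score'],2)) for d in r.mark_of(c,t)][:4])
```

```text
t 30.45 tcp [ 0.5613 -0.0307  0.124 ] yvec [ 0.375 -0.926  0.045] yaw(y)  -1.186 z [-0.001 -0.049 -0.999] w 0.162 F [-4.4 -0.7  7.7] M [0.4  0.96 0.11] q [ 0.48  0.26 -0.58  1.79  0.21  1.15 -1.35]
lid scene [([0.3472, 0.2766, -0.0013], 0.95), ([0.5642, -0.0324, 0.0683], 0.89), ([0.5458, 0.4527, -0.0003], 0.7), ([0.7309, 0.3167, 0.0008], 0.6)]
lid wrist [([0.5557, -0.0337, 0.0655], 0.85)]
bar scene [([0.5419, 0.4491, 0.0502], 0.96), ([0.5628, -0.0297, 0.1301], 0.93), ([0.7301, 0.3164, 0.0704], 0.75), ([0.3396, 0.2799, 0.05], 0.59)]
bar wrist [([0.5608, -0.0277, 0.135], 0.91)]
lug scene [([0.6626, 0.2939, -0.0011], 0.9), ([0.626, 0.0008, 0.0664], 0.88), ([0.4957, 0.4709, 0.004], 0.76), ([0.3422, 0.3336, 0.0012], 0.71)]
lug wrist [([0.6242, -0.0051, 0.0639], 0.66)]
```

View pics/z20.png

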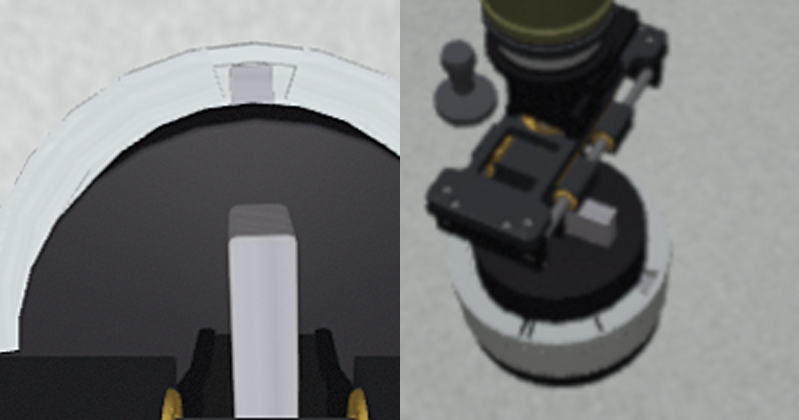

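>>> {"api": "carry_out", "payload": {"steps": [{"grip": 255,"tx": 0,"ty": 0,"tz": 1,"twist": -0.03},{"grip": 255,"tx": 0,"ty": 0,"tz": 0,"twist": -0.05},{"grip": 255,"tx": 0,"ty": 0,"tz": 0,"twist": -0.05},{"grip": 255,"tx": 0,"ty": 0,"tz": 0,"twist": -0.05},{"grip": 255,"tx": 0,"ty": 0,"tz": 0,"twist": -0.05},{"grip": 255,"tx": 0,"ty": 0,"tz": 0,"twist": -0.05},{"grip": 255,"tx": 0,"ty": 0,"tz": 0,"twist": -0.03},{"grip": 255,"tx": 0,"ty": 0,"tz": 0,"twist": 0},{"grip": 255,"tx": 0,"ty": 0,"tz": 0,"twist": 0},{"grip": 255,"tx": 0,"ty": 0,"tz": 0,"twist": 0}], "grip_force": 30}}

```text
clock: 31.68
tool_pos: [0.5607, -0.0297, 0.1253]
tool_rot: [0.999, 0.032, -0.009, 0.023]
ft_force: [-2.2, 0.8, 1.3]
width: 0.16
```

Run:
```python
from h import *
s=st(); im=snap('wrist','w21'); b=snap('scene','s21')
cv2.imwrite('pics/z21.png',np.hstack([im[:, 100:500],cv2.resize(b[150:290,190:323],None,fx=3,fy=3,interpolation=2)]))
```

```text
t 31.68 tcp [ 0.5607 -0.0297  0.1253] yvec [ 0.065 -0.997  0.045] yaw(y)  -1.506 z [-0.017 -0.046 -0.999] w 0.16 F [-2.2  0.8  1.3] M [0.32 0.34 0.2 ] q [ 0.44  0.27 -0.53  1.78  0.19  1.16 -1.66]
```

View pics/z21.png

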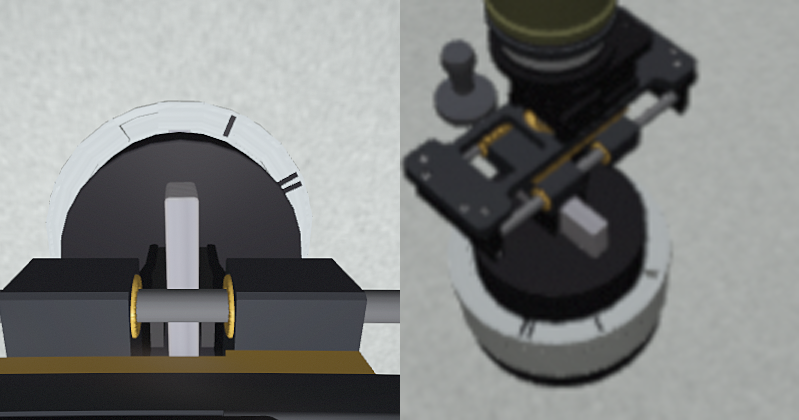

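>>> {"api": "carry_out", "payload": {"steps": [{"grip": 255,"tx": 0,"ty": 0,"tz": -1,"twist": -0.05},{"grip": 255,"tx": 0,"ty": 0,"tz": 0,"twist": -0.05},{"grip": 255,"tx": 0,"ty": 0,"tz": 0,"twist": -0.05},{"grip": 255,"tx": 0,"ty": 0,"tz": 0,"twist": -0.05},{"grip": 255,"tx": 0,"ty": 0,"tz": 0,"twist": -0.05},{"grip": 255,"tx": 0,"ty": 0,"tz": 0,"twist": -0.05},{"grip": 255,"tx": 0,"ty": 0,"tz": 0,"twist": -0.02},{"grip": 255,"tx": 0,"ty": 0,"tz": 0,"twist": 0},{"grip": 255,"tx": 0,"ty": 0,"tz": 0,"twist": 0},{"grip": 255,"tx": 0,"ty": 0,"tz": 0,"twist": 0}]}}

```text
clock: 32.62
tool_pos: [0.5603, -0.0301, 0.1254]
tool_rot: [0.991, -0.13, -0.013, 0.022]
ft_force: [-0.8, -0.4, 1.8]
width: 0.159
```

Run:
```python
from h import *
s=st(); im=snap('wrist','w22'); b=snap('scene','s22')
cv2.imwrite('pics/z22.png',np.hstack([im[:, 100:500],cv2.resize(b[150:290,190:323],None,fx=3,fy=3,interpolation=2)]))
```

```text
t 32.62 tcp [ 0.5603 -0.0301  0.1254] yvec [-0.258 -0.965  0.047] yaw(y)  -1.832 z [-0.032 -0.04  -0.999] w 0.159 F [-0.8 -0.4  1.8] M [0.29 0.18 0.24] q [ 0.41  0.27 -0.49  1.76  0.18  1.18 -1.97]
```

View pics/z22.png

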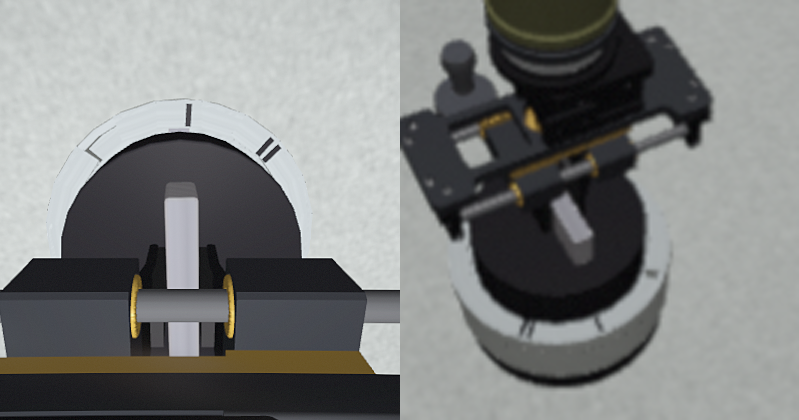

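>>> {"api": "carry_out", "payload": {"steps": [{"grip": 255,"tx": 0,"ty": 0,"tz": -1,"twist": -0.03},{"grip": 255,"tx": 0,"ty": 0,"tz": -2,"twist": -0.03},{"grip": 255,"tx": 0,"ty": 0,"tz": -2,"twist": 0},{"grip": 255,"tx": 0,"ty": 0,"tz": -2,"twist": 0},{"grip": 255,"tx": 0,"ty": 0,"tz": -2,"twist": 0},{"grip": 255,"tx": 0,"ty": 0,"tz": -2,"twist": 0},{"grip": 255,"tx": 0,"ty": 0,"tz": -2,"twist": 0},{"grip": 255,"tx": 0,"ty": 0,"tz": -2,"twist": 0},{"grip": 255,"tx": 0,"ty": 0,"tz": -2,"twist": 0},{"grip": 255,"tx": 0,"ty": 0,"tz": -2,"twist": 0}], "grip_force": 12}}

```text
clock: 33.55
tool_pos: [0.5599, -0.0319, 0.1232]
tool_rot: [0.986, -0.162, -0.013, 0.026]
ft_force: [-6.0, -0.0, 12.1]
width: 0.179
```

Run:
```python
from h import *
s=st(); im=snap('wrist','w23'); b=snap('scene','s23')
cv2.imwrite('pics/z23.png',np.hstack([cv2.resize(im[80:290, 180:380],None,fx=2,fy=2,interpolation=2),cv2.resize(b[150:290,190:323],None,fx=3,fy=3,interpolation=2)]))
```

```text
t 33.55 tcp [ 0.5599 -0.0319  0.1232] yvec [-0.318 -0.946  0.055] yaw(y)  -1.895 z [-0.034 -0.047 -0.998] w 0.179 F [-6.  -0.  12.1] M [0.22 1.35 0.14] q [ 0.4   0.27 -0.48  1.77  0.18  1.18 -2.04]
```

View pics/z23.png

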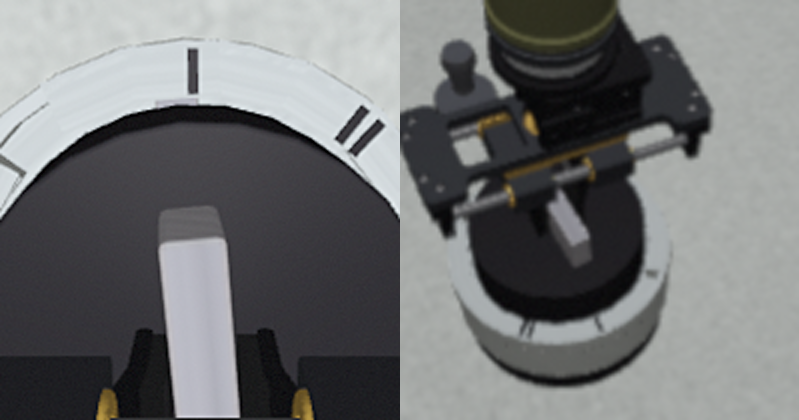

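Run:
```python
from h import *
s=st(); i=wristinfo(s)
e=tool_from([(276.5,200)],-.016)[0]; n=tool_from([(284,285)],-.016)[0]; l=tool_from([(268,131)],.053)[0]
print(e,n,l); yaw=np.arctan2(*(e-n)[1::-1]); print('bar yaw rel',yaw)
y0=e[1]-e[0]*np.tan(yaw); print('axis y at top',y0,'at lug level',l[1]-.066*np.tan(yaw),'rel tilt',(l[1]-.066*np.tan(yaw)-y0)/.069)
# world yaw directly: bar top edge ray at world z 0.14
p=ray('w',[(276.5,200),(284,285)],.140,i); d=p[0]-p[1]; print('world bar yaw',np.arctan2(d[1],d[0]),'twist',.389-np.arctan2(d[1],d[0]))
# lug vs mark on world
L=ray('w',[(268,131)],.071,i)[0]; M=ray('w',[(276.5,114)],.078,i)[0]
for q in(L,M): print(q,.389-np.arctan2(q[1]+.0314,q[0]-.5592))
```

```text
t 33.65 tcp [ 0.5599 -0.0319  0.1232] yvec [-0.318 -0.946  0.055] yaw(y)  -1.895 z [-0.034 -0.047 -0.998] w 0.179 F [-5.9 -0.1 12.4] M [0.18 1.29 0.1 ] q [ 0.4   0.27 -0.48  1.77  0.18  1.18 -2.04]
[ 0.04054815 -0.0032156  -0.016     ] [ 0.00247271 -0.00015927 -0.016     ] [ 0.0625665  -0.00895463  0.053     ]
bar yaw rel -0.08009846954116834
axis y at top 3.92107101509203e-05 at lug level -0.0036567951008212264 rel tilt -0.053565301608291975
world bar yaw -0.24506611030894818 twist 0.6340661103089482
[ 0.62043979 -0.04589427  0.071     ] 0.6214039526719579
[ 0.62806334 -0.05326981  0.078     ] 0.6965087128625025
```

>>> {"api": "carry_out", "payload": {"steps": [{"grip": 255,"tx": 0,"ty": 0,"tz": -2,"twist": -0.02},{"grip": 255,"tx": 0,"ty": 0,"tz": -2,"twist": -0.03},{"grip": 255,"tx": 0,"ty": 0,"tz": -2,"twist": -0.03},{"grip": 255,"tx": 0,"ty": 0,"tz": -2,"twist": 0},{"grip": 255,"tx": 0,"ty": 0,"tz": -1,"twist": 0},{"grip": 255,"tx": 0,"ty": 0,"tz": -1,"twist": 0},{"grip": 255,"tx": 0,"ty": 0,"tz": -1,"twist": 0},{"grip": 255,"tx": 0,"ty": 0,"tz": -1,"twist": 0},{"grip": 255,"tx": 0,"ty": 0,"tz": -1,"twist": 0},{"grip": 255,"tx": 0,"ty": 0,"tz": -1,"twist": 0}], "grip_force": 14}}

```text
clock: 34.48
tool_pos: [0.5604, -0.0319, 0.1231]
tool_rot: [0.979, -0.2, -0.012, 0.028]
ft_force: [-3.3, -1.3, 8.5]
width: 0.193
```

Run:
```python
from h import *
s=st(); im=snap('wrist','w24'); b=snap('scene','s24')
cv2.imwrite('pics/z24.png',np.hstack([cv2.resize(im[80:290, 180:380],None,fx=2,fy=2,interpolation=2),cv2.resize(b[150:290,190:323],None,fx=3,fy=3,interpolation=2)]))
```

```text
t 34.48 tcp [ 0.5604 -0.0319  0.1231] yvec [-0.392 -0.918  0.06 ] yaw(y)  -1.974 z [-0.036 -0.05  -0.998] w 0.193 F [-3.3 -1.3  8.5] M [0.23 0.94 0.29] q [ 0.39  0.27 -0.47  1.76  0.18  1.18 -2.12]
```

View pics/z24.png

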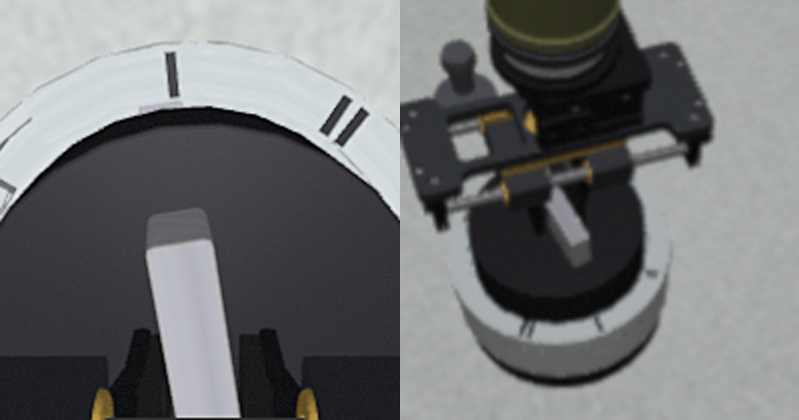

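>>> {"api": "carry_out", "payload": {"steps": [{"grip": 255,"tx": 0,"ty": 0,"tz": -2,"twist": 0.03},{"grip": 255,"tx": 0,"ty": 0,"tz": -2,"twist": 0.03},{"grip": 255,"tx": 0,"ty": 0,"tz": -1,"twist": 0},{"grip": 255,"tx": 0,"ty": 0,"tz": -1,"twist": 0},{"grip": 255,"tx": 0,"ty": 0,"tz": -1,"twist": 0},{"grip": 255,"tx": 0,"ty": 0,"tz": -1,"twist": 0},{"grip": 255,"tx": 0,"ty": 0,"tz": -1,"twist": 0},{"grip": 255,"tx": 0,"ty": 0,"tz": -1,"twist": 0},{"grip": 255,"tx": 0,"ty": 0,"tz": -1,"twist": 0},{"grip": 255,"tx": 0,"ty": 0,"tz": -1,"twist": 0}], "grip_force": 28}}

```text
clock: 35.42
tool_pos: [0.561, -0.0318, 0.1234]
tool_rot: [0.985, -0.168, -0.01, 0.031]
ft_force: [-5.0, -1.0, 8.5]
width: 0.175
```

Run:
```python
from h import *
s=st(); im=snap('wrist','w25'); b=snap('scene','s25')
cv2.imwrite('pics/z25.png',np.hstack([cv2.resize(im[80:290, 180:380],None,fx=2,fy=2,interpolation=2),cv2.resize(b[150:290,190:323],None,fx=3,fy=3,interpolation=2)]))
```

```text
t 35.42 tcp [ 0.561  -0.0318  0.1234] yvec [-0.331 -0.942  0.063] yaw(y)  -1.908 z [-0.03  -0.057 -0.998] w 0.175 F [-5.  -1.   8.5] M [0.28 0.85 0.22] q [ 0.39  0.27 -0.48  1.77  0.19  1.17 -2.06]
```

View pics/z25.png

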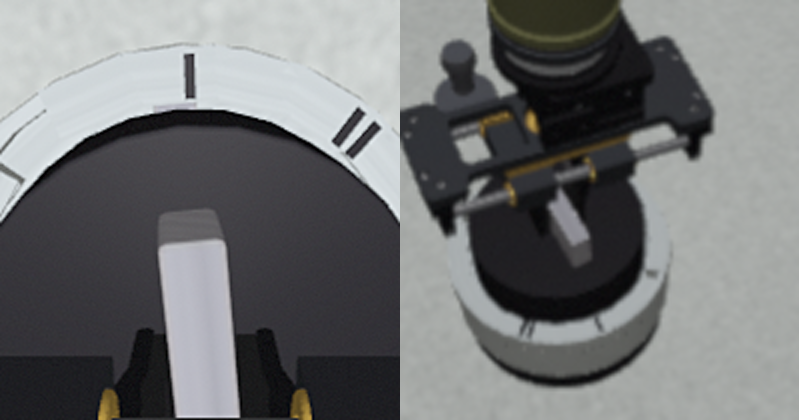

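>>> {"api": "carry_out", "payload": {"steps": [{"grip": 255,"tx": 0,"ty": 0,"tz": -1,"twist": -0.03},{"grip": 255,"tx": 0,"ty": 0,"tz": -1,"twist": -0.03},{"grip": 255,"tx": 0,"ty": 0,"tz": -1,"twist": -0.01},{"grip": 255,"tx": 0,"ty": 0,"tz": -1,"twist": 0},{"grip": 255,"tx": 0,"ty": 0,"tz": -1,"twist": 0},{"grip": 255,"tx": 0,"ty": 0,"tz": -1,"twist": 0},{"grip": 255,"tx": 0,"ty": 0,"tz": -1,"twist": 0},{"grip": 255,"tx": 0,"ty": 0,"tz": -1,"twist": 0},{"grip": 255,"tx": 0,"ty": 0,"tz": -1,"twist": 0},{"grip": 255,"tx": 0,"ty": 0,"tz": -1,"twist": 0}], "grip_force": 28}}

```text
clock: 36.35
tool_pos: [0.561, -0.0312, 0.1235]
tool_rot: [0.979, -0.201, -0.01, 0.032]
ft_force: [-3.2, -0.6, 7.1]
width: 0.178
```

Run:
```python
from h import *
s=st(); im=snap('wrist','w26'); b=snap('scene','s26')
cv2.imwrite('pics/z26.png',np.hstack([cv2.resize(im[80:290, 180:380],None,fx=2,fy=2,interpolation=2),cv2.resize(b[150:290,190:323],None,fx=3,fy=3,interpolation=2)]))
```

```text
t 36.35 tcp [ 0.561  -0.0312  0.1235] yvec [-0.392 -0.918  0.066] yaw(y)  -1.975 z [-0.032 -0.058 -0.998] w 0.178 F [-3.2 -0.6  7.1] M [0.34 0.88 0.37] q [ 0.38  0.27 -0.47  1.77  0.19  1.18 -2.13]
```

View pics/z26.png

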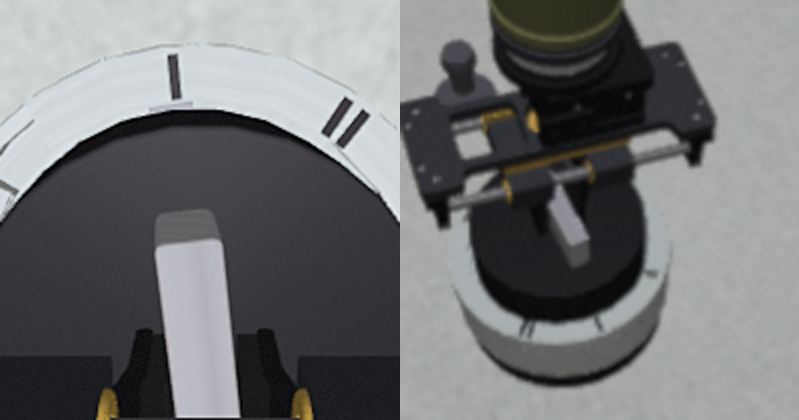

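Run:
```python
from h import *
s=st(); i=wristinfo(s)
# bar top face: far end corners (155,244),(223,238) ; lower at row 410: 174..238
E=(180+189/2,80+241/2); N=(180+206/2,80+410/2); Lp=(180+171/2,80+106/2); Mp=(180+174/2,80+76/2)
e=tool_from([E],-.016)[0]; n=tool_from([N],-.016)[0]; l=tool_from([Lp],.053)[0]
yaw=np.arctan2(*(e-n)[1::-1]); y0=e[1]-e[0]*np.tan(yaw)
rel=(l[1]-.066*np.tan(yaw)-y0)/.069
m=rotz(s['tool_rot']); ty=m[2,1]
print('yaw rel',yaw,'rel tilt',rel,'tool tilt y',ty,'lid tilt about bar',ty+rel)
for q,z in((Lp,.071),(Mp,.078)):
    w=ray('w',[q],z,i)[0]; print(w,.389-np.arctan2(w[1]+.0314,w[0]-.5592))
p=ray('w',[E,N],.140,i); d=p[0]-p[1]; print('bar twist',.389-np.arctan2(d[1],d[0]), p[0,:2]-.042*d[:2]/np.linalg.norm(d[:2]))
for t in ['lid','bar']: print(t,[(np.round(d['centre'],4).tolist(),round(d['score'],2)) for d in r.mark_of('wrist',t)],[(np.round(d['centre'],4).tolist(),round(d['score'],2)) for d in r.mark_of('scene',t)])
st()
```

```text
t 36.45 tcp [ 0.561  -0.0312  0.1235] yvec [-0.392 -0.918  0.066] yaw(y)  -1.975 z [-0.032 -0.058 -0.998] w 0.179 F [-4.1 -0.8  7.9] M [0.32 0.87 0.36] q [ 0.38  0.27 -0.47  1.77  0.19  1.18 -2.13]
yaw rel -0.0903647978658603 rel tilt -0.05856237682972518 tool tilt y 0.06633954772449205 lid tilt about bar 0.007777170894766872
[ 0.61997928 -0.04885295  0.071     ] 0.6686292936304871
[ 0.62754943 -0.0529331   0.078     ] 0.6942011164245263
bar twist 0.7028197531197677 [ 0.56052417 -0.02946152]
lid [([0.556, -0.031, 0.0677], 0.83)] [([0.3437, 0.2774, 0.0037], 0.76), ([0.5405, 0.4533, -0.0027], 0.7), ([0.5614, -0.031, 0.0689], 0.56)]
bar [([0.5571, -0.0295, 0.1348], 0.73)] [([0.7324, 0.3154, 0.0718], 0.98), ([0.5446, 0.4519, 0.0496], 0.94), ([0.345, 0.2818, 0.0483], 0.9), ([0.5593, -0.0278, 0.1321], 0.62)]
t 36.65 tcp [ 0.561  -0.0312  0.1235] yvec [-0.392 -0.918  0.066] yaw(y)  -1.975 z [-0.032 -0.058 -0.998] w 0.18 F [-4.3 -0.7  8.3] M [0.36 0.88 0.37] q [ 0.38  0.27 -0.47  1.77  0.19  1.18 -2.13]
```

Run:
```python
from h import *
a=cv2.imread('pics/w26.png')
for k in range(20): im=r.grab_frame('wrist')
s=st(); print(np.abs(im.astype(int)-a)[80:250,180:380].mean())
cv2.imwrite('pics/z27.png',np.hstack([cv2.resize(im[80:290, 180:380],None,fx=2,fy=2,interpolation=2),cv2.resize(a[80:290, 180:380],None,fx=2,fy=2,interpolation=2)]))
```

```text
t 37.65 tcp [ 0.561  -0.0313  0.1234] yvec [-0.392 -0.918  0.066] yaw(y)  -1.975 z [-0.032 -0.058 -0.998] w 0.175 F [-4.1 -1.4  7.9] M [0.35 0.85 0.4 ] q [ 0.38  0.27 -0.47  1.77  0.19  1.18 -2.13]
0.9823627450980392
```

View pics/z27.png

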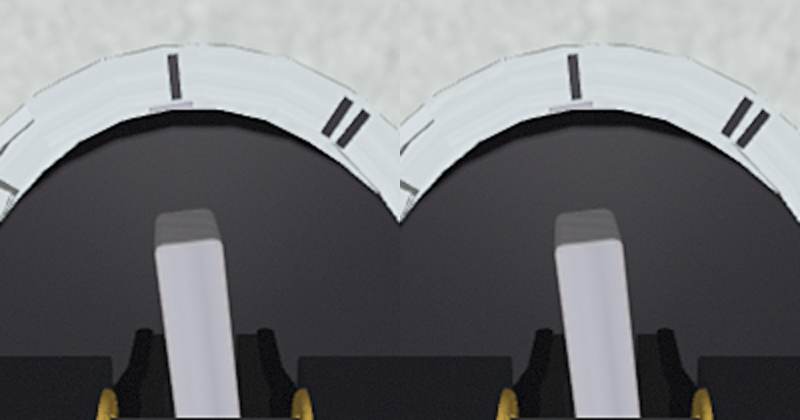

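The picture is unchanged after 1.3 s of holding. The lug at scaled pixel (171,106) lies almost under the single mark at (174,76), well clear of the double mark.

Run:
```python
from h import *
r.close_job(); st()
```

```text
the job is handed in; nothing more can be done
the job is handed in; nothing more can be done
```

The cups are nested in the canister, and the lid is seated and twisted clockwise to about the single mark. I handed the job in with the gripper still holding the lid by its bar. No verdict was reported.

- **Cups:** the wide cup stands in the well and the narrow cup inside it. The last wrist picture before the lid went on placed both within about 3 mm of the canister's centre, upright and released.
- **Lid seating:** the lid went down with its lugs in the gaps, seen in the wrist picture. My estimate put it about 65 mm above the canister's origin.
- **Twist:** the last measurement gave 0.67 rad from the lug and 0.70 rad from the bar, against the 0.70 rad target. It stayed well short of the lock pair.
- **Lid level and still:** its tilt about the bar measured about 0.01 rad. It had not moved over a 1.3 s hold.
- **Grip at hand-in:** the grip force was 28 N, with the lid pressed down at about 8 N.

**Problems and disagreements:**
- **Tool tilt:** the tool picked up about 0.066 rad of tilt over the moves. The lid stays level only because it is pressed onto the ledge.
- **Slip in the grip:** the bar slipped about 0.09 rad in yaw when I eased the grip to 12–14 N. I corrected for it by turning the tool further.
- **Network estimates:** the lid's position from the networks scattered by up to 5 mm around the canister's centre. My own pixel measurement of the bar was within about 2.5 mm.
- **Not measured:** I could not read the vent ring or lock ball directly. I did not touch the pitcher, espresso cup or tamper, but did not measure their positions at the end.

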